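# Level a sunken bench block with pry bar and packer

### The arm

A 6-joint arm with a two-finger parallel gripper is mounted at the origin on the work surface. World frame = base frame: x ahead of the robot, y to its left, z up, the work surface at z = 0. Lengths are in m, angles in rad, forces in N, time in s.
With the tool pointing down it reaches from about 0.3 to 1 m from the base axis. Payload 5.1 kg.
Tool frame: the origin (TCP) lies at the very end of the fingers, on their centre line; the grasp point (between the pads) lies 19 mm behind it; z points along the fingers, y is the line along which they close (so a half turn about z gives the same grasp; the last joint's range is limited). The gripper opens to 95 mm and grips with 3 to 60 N. Pads are 20 mm wide; open, the fingers measure 119 mm over their backs; the gripper's body (75 mm by 180 mm) begins 59 mm behind the grasp point.
Start: joints at [1.024, 0.124, 1.65, -0, 1.367, -0.083], TCP at [0.291, 0.581, 0.215] pointing down, gripper open.
Joint ranges: [-2.61, 2.61], [-1.02, 2.33], [0.03, 2.71], [-1.35, 4.49], [0.32, 2.68], [-2.91, 2.91]. Speed limits (rad/s): [2.57, 2.57, 3.14, 3.14, 3.14, 3.14].

### API

Orientations are given as a 3x3 rotation matrix whose columns are the frame's x, y, z axes.
In Python, from station import arm gives the robot as it stands.
- The arm moves only by the shell command python3 -m creep [FORCE], which reads ROWS from standard input. ROWS is a JSON list of rows, 1 to 5 of them, each of 5 numbers: dx, dy, dz in shares of the most that a row can go, 1 being 62.5 mm, then a turn about the tool's z in fractions of the full range, 1 being pi rad, then the finger opening in m; each row shifts and turns the commanded pose from where the row before left it, along the tool's axes as they then stand; what a row does not reach is not made up. A row lasts 1/8 s, in which the tool goes at most 0.0625 m and 0.188 rad, less where a joint would pass 70% of its speed; a pose out of reach is approached as far as the arm can. The fingers move at their own pace and stop on an object; FORCE is the grip in N (left out, the last holds). Time passes only in rows, so rows that do not move let the fingers close. It prints the time, the measured TCP pose, the force, the opening and the grip force at its end. A shift or turn number past 1, either way, is cut back to 1. Input that does not fit is refused with a message, and nothing moves.
- arm.get_obs(): the state, without advancing time (a new reading comes with each control period).
- arm.camera(name): name is "scene" or "top" or "wrist"; returns a dict with "frame" (480x640x3 uint8, red, green, blue), "fx", "fy", "cx", "cy" (pixels), "dist_coeffs" ([k1, k2, p1, p2, k3] as OpenCV has them; the pictures are not rectified), "origin" and "orientation" of the camera in the world. Camera axes: x right, y down, z forward; pixel columns grow to the right and rows downward; lengths in m; the calibration is good to about 2 mm. A picture is of the moment at which its call begins. There is no depth.
- arm.finish_job(): hands the job in; it is judged then, once.
The state is a dict: "time_s": time; "qpos": joint angles; "joint_velocities": joint speeds; "joint_efforts": joint torques, N m; "tcp_pos": TCP position; "tool_rot": TCP orientation; "ft_force": force on the tool from outside, world axes, zero at the start; "torque": the same for the moment, N m; "width": finger opening in m; "gripper_force": force on a finger pad.
Only numpy, scipy, OpenCV 4.12 (cv2) and the standard library are available. Lean on these libraries where they do the work, as an engineer would, in place of code of your own. Each camera call takes 0.05 s, during which the arm holds its last target. There are 200 camera calls.

### The job

The heavy steel bench block leans down on the side that faces the red fulcrum. With the blue-handled pry bar over the fulcrum, lever that low side up and lock the handle under the red keeper hook, then push the brass packer (yellow tab) in under the raised edge beside the bar until you feel the hidden sprung stop give a little. Then free the bar and let the block down gently so that it rests level on the packer, lay the bar flat on the table as it lay before, clear of the board, and leave everything else alone.

Things in the scene. Friction and masses are not known exactly. Their poses are not given: they have to be found in the camera images.
- board: Fixed light grey board, 10 mm thick, on the table; spans x -245 to 203, y -58 to 112 mm in its frame. Origin: on the table (z = 0) straight below the fulcrum. x runs along the line of levering from the keeper hook (-x) to the bench block (+x), z up. A wooden cleat at x 183 to 197 mm, top z = 26 mm, keeps the block from sliding off.
- fulcrum (a point): Top of the red fulcrum's steel ridge: board frame x = 0, y = 0, z = 23 mm. The ridge runs along board y, from -17 to 17 mm, rounded (radius 6 mm).
- keeper (a point): Underside of the red keeper hook's arm, board x = -225, y = -14, z = 35 mm. Hook spans x -235 to -215; post at y -40 to -26 (top z 45); arm to y = 2, with a lip at y -2 to 2 hanging down to z = 30. Press the bar's shaft down on the lip's +y side, move it towards -y below the lip, let it up against the arm (room between post and lip: y -26 to -2): the block's load then keeps it there.
- block: Steel bench block 100 (x) x 120 (y) x 28 mm, 1.9 to 2.9 kg, loose. Origin: centre of its footprint, on the board's top, near board x = 122, y = 28 mm; axes as the board's, within 0.03 rad. Its frame is upright at the start, but the block itself slopes 0.06 rad down to its -x side: it is level when its frame is tilted 0.06 rad, -x side up. It pivots on a round foot along y (axis x = 43, z = 7 mm).
- low_edge (a point): Middle of the block's lower edge on the low side (to the fulcrum): block frame x = -49, y = 0, z = 8.4 mm. Below it the space is open, 8.4 mm high at the edge and 10 mm high 26 mm farther in, except for two feet 8 mm wide at block y = +-55, x = -44 mm. The block's top is up to 42 mm above the board, more when lifted.
- bar: Pry bar, 0.3 kg, lying flat, z up. Origin: at the bend, on the shaft's underside. Shaft along -x: 12 mm wide, 10 high, x 2 to -315 mm, underside z = 0. Toe (+x): bent up 0.16 rad, 32 mm long, 18 wide, 4.5 thick (4 at the end), so it is level when the handle is raised 0.16 rad. Push it in under the low edge at board y = 0 until the shaft's front shoulder meets the edge.
- bar_grip (a point): Middle of the blue sleeve: bar frame x = -248, z = 10 mm; sleeve x -276 to -220 mm, 18 mm wide, z 0 to 20 mm. With the toe in, the shaft lies on the fulcrum about 72 mm behind the bend. Enter with the handle higher (about 0.28 rad, to clear the fulcrum). Handle at 0.01 rad: the shaft is up against the keeper's arm; -0.03: it passes below the lip. It takes 7 to 18 N here.
- bar_toe (a point): Tip of the toe: bar frame x = 31, z = 7 mm.
- shim: Brass packer, 0.15 kg: plate 70 (x) x 36 (y) x 14 mm, front at x = 35 mm (its last 6 mm is 10 mm high). Origin: centre of its underside. Yellow tab to grip: x -35 to -17 mm, 12 mm thick in y, top z = 50 mm. It goes in front first, along the board's x, sliding on the board at board y = 56 mm (28 mm to +y of the block's middle).
- stop (a joint): Hidden sprung rubber stop on the board under the block, at board y = 56 mm: how far it is pressed in (m), 0 free, 0.014 at most, 1 N per mm. Free, it meets the packer's front somewhere 18 to 36 mm behind the low edge; this varies and must be felt. 3 to 6 mm (3 to 6 N) is right; the packer may creep back a little when let go.
- thin_packer: Aluminium packer with a white tab, 8 mm thick, otherwise the same shape as the brass one. Not needed.
- pliers_blue: Pliers with blue handles, 150 mm. Not needed.
- pliers_red: Pliers with red handles, 150 mm. Not needed.
- spool: Orange spool, 44 mm across, 28 mm high. Not needed.
- dish: White bowl, 84 mm across, 32 mm high. Not needed.
- hammer: Small hammer, 220 mm. Not needed.
- bead_jar: Amber jar, 44 mm across, 60 mm high. Not needed.
Things that resemble listed ones, but are neither listed nor needed, are in the scene too. Several things have the shape of the shim; the one meant has the colours described above.

How it is judged:
By the outcome, as a careful person would: the job done as asked, in the order asked, and still so for the second after the job is handed in, with the robot touching nothing.
It also fails if it takes over 72 s, if anything falls off the work surface, if the arm or the gripper's body presses on something with over 40 N, if the wrist force passes 120 N, or if a joint passes its speed limit or range.

## Working session

There is one attempt and no reset: what is moved stays moved. The work goes in short steps, Python scripts to look and compute and a shell command to move; the robot and the scene stay as the last step left them, time stands still between calls to the robot, and variables do not carry over. Pictures are saved under pics/ and viewed, at most 10 in all, crops included, and the job is handed in when it is done.

```bash
ls; mkdir -p pics; python3 - <<'E'
from station import arm
import cv2
for n in ("scene","top"):
    c=arm.camera(n); cv2.imwrite(f"pics/{n}0.png",c["frame"][:,:,::-1])
    print(n,{k:(v.tolist() if hasattr(v,'tolist') else v) for k,v in c.items() if k!="frame"})
o=arm.get_obs(); print(o)
E
```

```text
pics
scene {'fx': 451.24482846989764, 'fy': 451.24482846989764, 'cx': 326.20425361451026, 'cy': 234.88096258299078, 'dist_coeffs': [-0.07654010452784502, 0.0, 0.0, 0.0, 0.0], 'origin': [1.3306457415526844, -0.18080379619126072, 0.6285434924657617], 'orientation': [[0.27799244405823587, 0.5500657237440976, -0.7874946987811476], [0.9603029529942169, -0.17894605408743455, 0.2140012808305684], [-0.023204299539428624, -0.8157242237965101, -0.5779753897827011]]}
top {'fx': 504.8440861288571, 'fy': 504.8440861288571, 'cx': 318.5170451512482, 'cy': 243.1912985925456, 'dist_coeffs': [-0.14493565056643687, 0.0, 0.0, 0.0, 0.0], 'origin': [0.372285015238039, 0.02453740521314275, 1.1512355926604845], 'orientation': [[0.011234503930568334, -0.9831589706902742, 0.18240675500834388], [-0.9995460772322714, -0.0161413229975395, -0.02543810491107077], [0.027953987390202287, -0.18203817193964847, -0.9828940322058421]]}
{'time_s': 0.1, 'qpos': array([ 1.02444632e+00,  1.24410119e-01,  1.65157880e+00, -1.12619563e-05,
        1.36748552e+00, -8.25614552e-02]), 'joint_velocities': array([ 0.00061813, -0.00210351, -0.00271212, -0.0002185 ,  0.00233661,
        0.00022516]), 'joint_efforts': array([-2.43667955e-05, -4.18880403e+01, -3.61095607e+01,  7.76049751e-02,
        4.62002540e-02, -3.61091645e-05]), 'tcp_pos': array([0.2904659 , 0.58082143, 0.21350478]), 'tool_rot': array([[-8.94365104e-01,  4.47336701e-01, -9.68298283e-04],
       [ 4.47337725e-01,  8.94363660e-01, -1.61357768e-03],
       [ 1.44198281e-04, -1.87628392e-03, -9.99998229e-01]]), 'ft_force': array([ 0.81425535, -0.51924603, -0.17612795]), 'torque': array([ 0.03369779,  0.00547475, -0.08221663]), 'gripper_force': 0.0, 'width': 0.09534748950807936}
```

View pics/scene0.png

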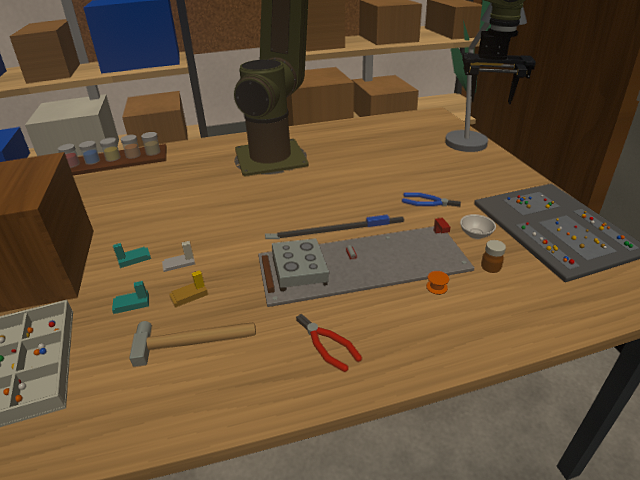

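View pics/top0.png

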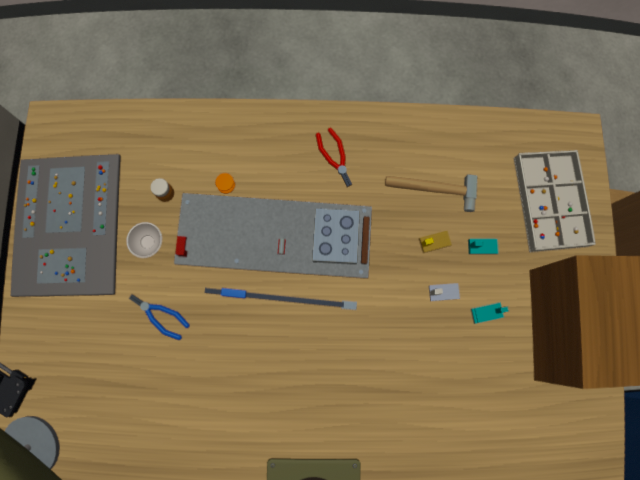

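Top view: the board spans (176–371, 193–276) with the red keeper at (181,245) and the fulcrum at (281,246). The block is at (337,235), and the bar lies along (205,291)–(355,305) with its sleeve at (233,293).

Candidates for the shim: the yellow-tab brass one at (435,241), the white-tab aluminium one at (444,292), and teal ones at (482,246) and (489,313). I choose (435,241) because it is brass with a yellow tab. For the bar, the blue pliers at (160,315) are the look-alike. I choose the bar with the blue sleeve at (233,293).

```bash
cat > h.py <<'E'
import numpy as np, cv2
from station import arm
def rays(c,px):
    K=np.array([[c["fx"],0,c["cx"]],[0,c["fy"],c["cy"]],[0,0,1]])
    u=cv2.undistortPoints(np.array(px,float).reshape(-1,1,2),K,np.array(c["dist_coeffs"])).reshape(-1,2)
    return np.c_[u,np.ones(len(u))]@np.array(c["orientation"]).T
def onz(c,px,z):
    d=rays(c,px);o=np.array(c["origin"]);return o+d*((z-o[2])/d[:,2])[:,None]
def tri(c1,p1,c2,p2):
    a,b=rays(c1,[p1])[0],rays(c2,[p2])[0];o1,o2=np.array(c1["origin"]),np.array(c2["origin"])
    s=np.linalg.lstsq(np.c_[a,-b],o2-o1,rcond=None)[0];A=o1+s[0]*a;B=o2+s[1]*b
    return (A+B)/2,np.linalg.norm(A-B)
def mask(c,lo,hi,box):
    m=cv2.inRange(cv2.cvtColor(c["frame"],cv2.COLOR_RGB2HSV),lo,hi);z=np.zeros_like(m)
    x0,y0,x1,y1=box;z[y0:y1,x0:x1]=m[y0:y1,x0:x1];return z
def big(m):
    return max(cv2.findContours(m,cv2.RETR_EXTERNAL,cv2.CHAIN_APPROX_NONE)[0],key=cv2.contourArea)
E
python3 - <<'E'
from h import *
t=arm.camera("top");s=arm.camera("scene")
np.set_printoptions(precision=4,suppress=True)
hsv=cv2.cvtColor(t["frame"],cv2.COLOR_RGB2HSV)
for n,p in dict(board=(230,250),block=(360,250),table=(250,330),shaft=(290,299),toe=(350,305),sleeve=(233,293),brass=(440,242),tab=(428,241),keeper=(181,245),ful=(281,246)).items(): print(n,hsv[p[1],p[0]])
def rect(m,z,name):
    c=big(m).reshape(-1,2);P=onz(t,c,z)[:,:2].astype(np.float32)
    r=cv2.minAreaRect(P*1000);print(name,r,cv2.contourArea(c));return r
m=mask(t,(0,0,70),(179,60,255),(170,185,376,282));m=cv2.morphologyEx(m,cv2.MORPH_OPEN,np.ones((3,3)));rect(m,.01,"board 448x170")
rect(mask(t,(100,120,60),(130,255,255),(215,280,255,305)),.02,"sleeve 56x18")
m=mask(t,(0,0,20),(179,110,255),(200,284,360,312));print("shaft");rect(m,.008,"bar shaft")
rect(mask(t,(15,140,60),(35,255,255),(415,225,460,258)),.014,"brass 70x36")
for n,bt,bs in (("keeper",(172,230,190,262),(430,212,455,236)),("ful",(274,235,290,258),(342,242,362,262))):
    mt=mask(t,(0,120,50),(8,255,255),bt)|mask(t,(170,120,50),(179,255,255),bt);ms=mask(s,(0,120,50),(8,255,255),bs)|mask(s,(170,120,50),(179,255,255),bs)
    a=np.argwhere(mt)[:,::-1];b=np.argwhere(ms)[:,::-1];print(n,a.mean(0),a.min(0),a.max(0),b.mean(0),tri(t,a.mean(0),s,b.mean(0)),onz(t,[a.mean(0)],.02))
im=cv2.resize(t["frame"][180:320,170:500],None,fx=2.4,fy=2.4,interpolation=cv2.INTER_CUBIC);cv2.imwrite("pics/c1.png",im[:,:,::-1])
E
```

```text
board [ 70   7 115]
block [ 80   7 111]
table [ 19 123 157]
shaft [108  61  75]
toe [ 99  31 139]
sleeve [107 190 161]
brass [ 22 189 140]
tab [ 27 255 181]
keeper [  2 239 128]
ful [101  30 138]
board 448x170 ((602.7527465820312, 99.60633850097656), (445.88629150390625, 169.15725708007812), 86.77381134033203) 12917.0
sleeve 56x18 ((466.1606750488281, 186.47923278808594), (57.04803466796875, 15.835600852966309), 84.75749969482422) 146.5
shaft
bar shaft ((457.43341064453125, 80.18922424316406), (349.0889587402344, 23.278644561767578), 84.78712463378906) 991.5
brass 70x36 ((592.2579345703125, -275.80914306640625), (38.45824432373047, 73.283935546875), 15.770007133483887) 453.0
keeper [180.5769 245.8626] [175 236] [186 255] [441.1823 225.8333] (array([0.5681, 0.3062, 0.0336]), np.float64(0.0018090187438224738)) [[0.5708 0.3105 0.02  ]]
ful [281.9412 246.8235] [278 240] [285 252] [350.8049 253.561 ] (array([0.5744, 0.0796, 0.0102]), np.float64(0.0016276206502947594)) [[0.5725 0.0784 0.02  ]]
```

View pics/c1.png

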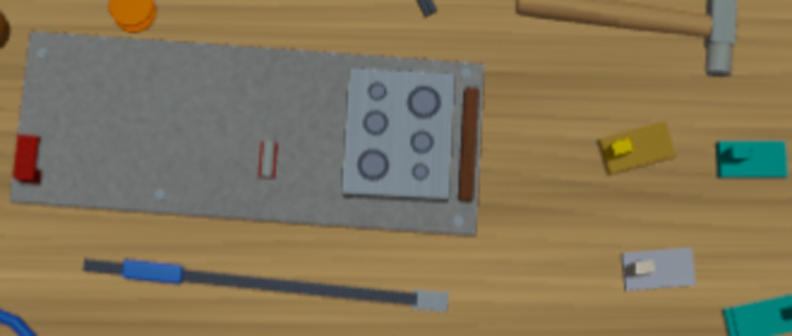

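The crop confirms the yellow tab on brass at crop (622,147). The fulcrum by triangulation at (574.4, 79.6) matches the board fit at (574.6, 80.2). Next I turn the tool to the bar and work out the offset.

Units first: shifts go in shares of 62.5 mm and turns go in shares of pi rad. So 0.18 rad / 3.1416 = 0.0573.

```bash
cat >> h.py <<'E'
np.set_printoptions(precision=4,suppress=True)
O=np.array([.5746,.0800]);BX=np.array([-.0563,-.9984]);BY=np.array([.9984,-.0563])
def bw(x,y): return O+(x*BX+y*BY)/1000
def wb(p): d=(np.array(p)[:2]-O)*1000; return np.array([d@BX,d@BY])
def go(xy,z,ydir):   # offset in tool axes (after the turn) and turn
    o=arm.get_obs();R=o["tool_rot"];d=np.array([*xy,z])-o["tcp_pos"]
    a=np.arctan2(ydir[1],ydir[0])-np.arctan2(R[1,1],R[0,1]);a=(a+np.pi/2)%np.pi-np.pi/2
    Rz=cv2.Rodrigues(np.array([0,0,a]))[0]
    print("turn %.3f"%-a,"d after turn",(Rz@R).T@d,"d now",R.T@d,"board",wb(o["tcp_pos"]),"z %.4f"%o["tcp_pos"][2],"F",o["ft_force"],"q6 %.2f"%o["qpos"][5],"w %.4f t %.1f"%(o["width"],o["time_s"]))
E
echo '[[0, 0, 0, 0.0573, 0.04], [0, 0, 0, 0.0573, 0.04], [0, 0, 0, 0.0573, 0.04], [0, 0, 0, 0.0573, 0.04], [0, 0, 0, 0.0573, 0.04]]' | python3 -m creep 10; echo '[[0, 0, 0, 0.0573, 0.04], [0, 0, 0, 0.0382, 0.04]]' | python3 -m creep
python3 -c "
from h import *
go((.4662,.1865),.10,(.9959,-.0909))"
```

```text
time_s: 0.82
tcp_pos: [0.2907, 0.5811, 0.2143]
tool_rot: [[-0.2, 0.98, -0.0], [0.98, 0.2, -0.001], [-0.0, -0.0, -1.0]]
ft_force: [0.0, -0.5, -0.3]
width: 0.0501
gripper_force: 0.0
time_s: 1.08
tcp_pos: [0.2907, 0.5811, 0.2143]
tool_rot: [[0.097, 0.995, -0.0], [0.995, -0.097, -0.001], [-0.001, -0.0, -1.0]]
ft_force: [0.8, 0.1, 0.1]
width: 0.0403
gripper_force: 0.0
turn -0.006 d after turn [-0.377   0.2107  0.1144] d now [-0.3757  0.213   0.1144] board [-484.3555 -311.6618] z 0.2143 F [0.8144 0.1397 0.1278] q6 1.12 w 0.0403 t 1.1
```

To row units: -0.042 m is -0.672, 0.0237 m is 0.3792, -0.006 rad / 3.1416 = -0.0019.

```bash
echo '[[-0.672, 0.3792, 0.096, -0.0019, 0.04], [-0.672, 0.3792, 0.096, 0, 0.04], [-0.672, 0.3792, 0.096, 0, 0.04], [-0.672, 0.3792, 0.096, 0, 0.04], [-0.672, 0.3792, 0.096, 0, 0.04]]' | python3 -m creep; echo '[[-0.672, 0.3792, 0.096, 0, 0.04], [-0.672, 0.3792, 0.096, 0, 0.04], [-0.672, 0.3792, 0.096, 0, 0.04], [-0.64, 0.352, 0.096, 0, 0.04], [0, 0, 0, 0, 0.04]]' | python3 -m creep
python3 -c "
from h import *
go((.4662,.1865),.10,(.9959,-.0909))
c=arm.camera('wrist');cv2.imwrite('pics/w1.png',c['frame'][:,:,::-1])
m=mask(c,(100,120,50),(130,255,255),(0,0,640,480));r=big(m).reshape(-1,2)
P=onz(c,r,.015)[:,:2].astype(np.float32)*1000;print(cv2.minAreaRect(P),cv2.contourArea(r),r.min(0),r.max(0))"
```

```text
time_s: 1.7
tcp_pos: [0.3907, 0.3602, 0.1843]
tool_rot: [[0.087, 0.996, 0.0], [0.996, -0.087, -0.0], [-0.0, 0.0, -1.0]]
ft_force: [0.4, 0.9, 1.0]
width: 0.0402
gripper_force: 0.0
time_s: 2.33
tcp_pos: [0.469, 0.186, 0.16]
tool_rot: [[0.091, 0.996, -0.001], [0.996, -0.091, -0.001], [-0.001, -0.001, -1.0]]
ft_force: [-1.0, -0.2, -0.2]
width: 0.0403
gripper_force: 0.0
turn -0.000 d after turn [ 0.0003 -0.0028  0.06  ] d now [ 0.0003 -0.0028  0.06  ] board [ -99.8413 -111.3605] z 0.1600 F [-0.958  -0.2072 -0.2199] q6 0.36 w 0.0403 t 2.3
((414.78729248046875, 315.6529846191406), (77.40028381347656, 18.975528717041016), 57.803184509277344) 1869.0 [190   0] [248 101]
```

View pics/w1.png

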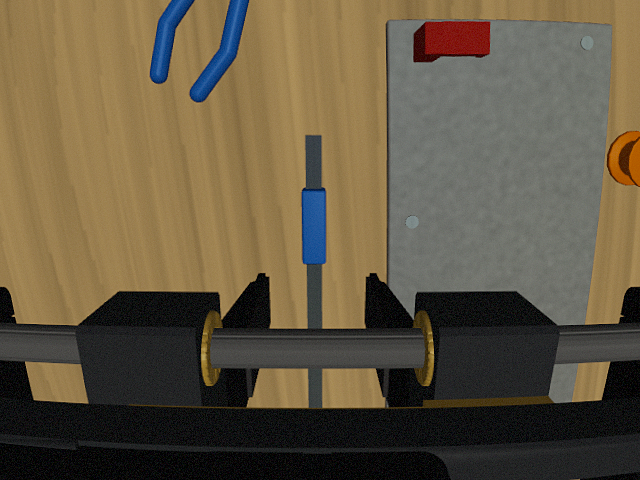

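Wrist view: the sleeve is at (314,226) and the keeper at (452,40). The colour fit took the pliers by mistake, so I'm re-measuring the sleeve in its own box.

```bash
python3 -c "
from h import *
c=arm.camera('wrist')
r=big(mask(c,(100,120,50),(130,255,255),(280,170,350,280))).reshape(-1,2)
b=cv2.minAreaRect(r.astype(np.float32));print(b)
P=onz(c,r,.018)[:,:2].astype(np.float32)*1000;q=cv2.minAreaRect(P);print(q)
go(np.array(q[0])/1000,.003,(.9959,-.0909))
# board edges (z=.01): left edge row by row, far edge
g=mask(c,(0,0,60),(179,60,255),(360,10,630,280));e=[(np.flatnonzero(g[v])[0],v) for v in range(60,270,5) if v not in range(205,235)]
L=onz(c,e,.01);f=np.polyfit(L[:,1],L[:,0],1);print('edge slope',f, 'board y of edge',[wb(p)[1] for p in L[::10]])
u=[(x,np.flatnonzero(g[:200,x])[0]) for x in list(range(395,412,4))+list(range(500,580,10))];U=onz(c,u,.01);print('far edge board x',[wb(p)[0] for p in U[::3]])
"
```

```text
((313.5, 227.5), (75.0, 23.0), 90.0)
((466.31982421875, 186.76707458496094), (56.85931396484375, 16.71638298034668), 85.16764068603516)
turn 0.003 d after turn [-0.0017 -0.002   0.1576] d now [-0.0017 -0.002   0.1576] board [-102.0499 -111.9822] z 0.1606 F [ 0.183   0.5684 -0.2467] q6 0.36 w 0.0400 t 2.4
edge slope [0.0532 0.5134] board y of edge [np.float64(-57.77971564307507), np.float64(-57.25404114916379), np.float64(-57.27356319560199), np.float64(-56.96587137264569)]
far edge board x [np.float64(-244.38391590127515), np.float64(-244.29768857739845), np.float64(-244.09666565450883), np.float64(-244.01921115849143), np.float64(-244.20289930582365)]
```

To row units: 0.05 m is 0.8, 0.04 m is 0.64, 0.003 rad / 3.1416 = 0.001.

```bash
echo '[[-0.016, -0.032, 0.8, 0.001, 0.04], [0, 0, 0.8, 0, 0.04], [0, 0, 0.64, 0, 0.04], [0, 0, 0.272, 0, 0.04], [0, 0, 0, 0, 0.04]]' | python3 -m creep; echo '[[0, 0, 0, 0, 0], [0, 0, 0, 0, 0], [0, 0, 0, 0, 0], [0, 0, 0, 0, 0]]' | python3 -m creep 15
python3 -c "
from h import *
go((.4663,.1868),.003,(.9959,-.0909))"
```

```text
time_s: 3.05
tcp_pos: [0.4663, 0.1882, 0.0035]
tool_rot: [[0.089, 0.996, -0.001], [0.996, -0.089, -0.0], [-0.0, -0.001, -1.0]]
ft_force: [-0.8, -0.0, 0.9]
width: 0.0403
gripper_force: 0.0
time_s: 3.55
tcp_pos: [0.4672, 0.1877, 0.0048]
tool_rot: [[0.09, 0.996, 0.001], [0.996, -0.09, 0.001], [0.001, 0.001, -1.0]]
ft_force: [-1.3, 1.2, 5.9]
width: 0.0177
gripper_force: 15.0
turn 0.001 d after turn [-0.001  -0.0009  0.0018] d now [-0.001  -0.0009  0.0018] board [-101.4664 -113.2499] z 0.0048 F [-1.2574  1.1831  5.9025] q6 0.37 w 0.0177 t 3.5
```

To row units: -0.015 m is -0.24, -0.012 m is -0.192.

```bash
echo '[[0, 0, -0.24, 0, 0], [-0.016, 0, -0.24, 0, 0], [-0.032, 0, -0.24, 0, 0], [-0.048, 0, -0.24, 0, 0], [-0.048, 0, -0.192, 0, 0]]' | python3 -m creep 8; echo '[[0, 0, 0, 0, 0], [0, 0, 0, 0, 0]]' | python3 -m creep 50; echo '[[0, 0, -0.32, 0, 0], [0, 0, -0.48, 0, 0], [0, 0, -0.48, 0, 0], [0, 0, 0, 0, 0]]' | python3 -m creep 50
python3 -c "
from h import *
c=arm.camera('scene');cv2.imwrite('pics/s1.png',cv2.resize(c['frame'][120:320,220:500],None,fx=2.8,fy=2.8)[:,:,::-1])
go(bw(-200,0),.15,BY)"
```

```text
time_s: 4.18
tcp_pos: [0.466, 0.1783, 0.077]
tool_rot: [[0.09, 0.996, 0.001], [0.996, -0.09, 0.0], [0.0, 0.001, -1.0]]
ft_force: [0.3, -0.3, -2.8]
width: 0.0177
gripper_force: 8.0
time_s: 4.42
tcp_pos: [0.4658, 0.1784, 0.0756]
tool_rot: [[0.09, 0.996, 0.0], [0.996, -0.09, -0.0], [-0.0, 0.0, -1.0]]
ft_force: [-0.3, 0.2, -2.3]
width: 0.0177
gripper_force: 50.0
time_s: 4.92
tcp_pos: [0.4672, 0.179, 0.1575]
tool_rot: [[0.09, 0.996, 0.004], [0.996, -0.09, 0.001], [0.002, 0.004, -1.0]]
ft_force: [0.5, -0.3, -3.9]
width: 0.0179
gripper_force: 50.0
turn -0.034 d after turn [0.1077 0.114  0.0056] d now [0.1115 0.1103 0.0056] board [ -92.3095 -114.0148] z 0.1555 F [-0.896  -0.5244 -3.9562] q6 0.35 w 0.0176 t 5.0
```

View pics/s1.png

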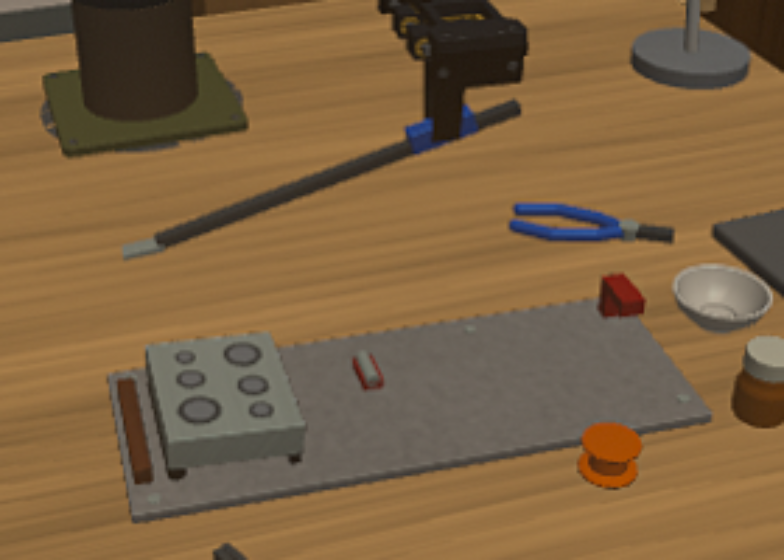

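The bar is held rigidly with its handle up: toe tip at crop (125,253), fulcrum at crop (368,370). I'm carrying it to above the line of levering.

To row units: 0.03 m is 0.48, 0.0285 m is 0.456, -0.034 rad / 3.1416 = -0.0108.

```bash
echo '[[0.48, 0.44, 0, -0.0108, 0], [0.48, 0.456, 0, 0, 0], [0.48, 0.456, 0, 0, 0], [0.48, 0.456, 0, 0, 0], [0, 0, 0, 0, 0]]' | python3 -m creep
cat >> h.py <<'E'
def toe():   # toe tip: triangulate in top and scene by brightness-free epipolar: lightest end of bar, given by vertical plane through bar
    pass
E
python3 -c "
from h import *
o=arm.get_obs();go(bw(-212,0),.05,BY)
for n in ('scene','top','wrist'):
    c=arm.camera(n);cv2.imwrite('pics/%s_a.png'%n,c['frame'][:,:,::-1])
    if n!='wrist':
        # project predicted tip for pitches
        K=np.array([[c['fx'],0,c['cx']],[0,c['fy'],c['cy']],[0,0,1]]);R=np.array(c['orientation']).T
        g=np.array([*wb(o['tcp_pos'])/1000,o['tcp_pos'][2]])
        for th in (.2,.25,.3,.35):
            p=g+np.array([.248*np.cos(th)+.031*np.cos(th)+.0, 0,-.279*np.sin(th)+.004]);w=np.array([*bw(*(p[:2]*1000)),p[2]])
            print(n,th,w,cv2.projectPoints(w[None],cv2.Rodrigues(R)[0],-R@np.array(c['origin']),K,np.array(c['dist_coeffs']))[0].ravel())
a=cv2.imread('pics/scene_a.png')[150:330,240:480];b=cv2.imread('pics/top_a.png')[180:300,160:400]
cv2.imwrite('pics/v2.png',np.vstack([cv2.resize(a,(400,300)),cv2.resize(b,(400,200))]))
"
```

```text
time_s: 5.6
tcp_pos: [0.5861, 0.2919, 0.1517]
tool_rot: [[0.055, 0.998, -0.004], [0.998, -0.055, -0.001], [-0.002, -0.004, -1.0]]
ft_force: [-0.7, -0.3, -3.3]
width: 0.0172
gripper_force: 50.0
turn 0.002 d after turn [-0.      0.0009  0.1017] d now [-0.      0.0009  0.1017] board [-212.2002   -0.4093] z 0.1517 F [-0.7091 -0.2741 -3.2562] q6 0.43 w 0.0172 t 5.6
scene 0.2 [0.5707 0.0189 0.1003] [322.7573 223.9968]
scene 0.25 [0.5709 0.022  0.0867] [324.3696 229.1164]
scene 0.3 [0.5711 0.0258 0.0733] [326.2605 234.0344]
scene 0.35 [0.5714 0.0302 0.0601] [328.418  238.7438]
top 0.2 [0.5707 0.0189 0.1003] [308.3689 241.4374]
top 0.25 [0.5709 0.022  0.0867] [306.8695 242.5094]
top 0.3 [0.5711 0.0258 0.0733] [305.0963 243.5187]
top 0.35 [0.5714 0.0302 0.0601] [303.0626 244.4655]
```

View pics/v2.png

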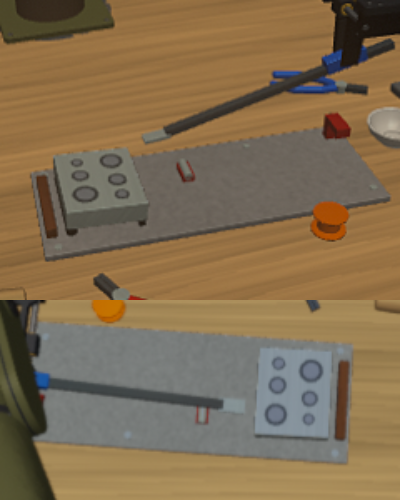

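Scene crop: the tip at full pixel (326,233) gives a pitch of about 0.29, and the top view agrees. I move 10 mm forward so the shaft clears the fulcrum, then lower.

To row units: 0.02 m is 0.32, -0.01 m is -0.16, 0.002 rad / 3.1416 = 0.0006.

```bash
echo '[[-0.16, 0.016, 0.32, 0.0006, 0], [0, 0, 0.32, 0, 0], [0, 0, 0.16, 0, 0], [0, 0, 0, 0, 0]]' | python3 -m creep 
python3 -c "
from h import *
go(bw(-202,0),.10,BY)
f=cv2.imread('pics/top_a.png')[:,:,::-1];c=arm.camera('top')
P=onz(c,[(314.5,210),(314,260),(359,210)],.037);print([wb(p) for p in P])
g=cv2.cvtColor(c['frame'],cv2.COLOR_RGB2GRAY).astype(int)
for v in (212,218,224,230,236,250,256): 
    r=g[v,305:322];k=np.abs(np.diff(r)).argmax()+305.5;print(v,k,wb(onz(c,[(k,v)],.037)[0]))
cv2.imwrite('pics/v3.png',cv2.resize(c['frame'][195:285,240:380],None,fx=5,fy=5,interpolation=cv2.INTER_CUBIC)[:,:,::-1])
"
```

```text
time_s: 6.25
tcp_pos: [0.5856, 0.2803, 0.1037]
tool_rot: [[0.058, 0.998, -0.003], [0.998, -0.058, -0.001], [-0.001, -0.003, -1.0]]
ft_force: [-0.5, -0.3, -2.4]
width: 0.0176
gripper_force: 50.0
turn -0.002 d after turn [0.0014 0.0004 0.0037] d now [0.0014 0.0004 0.0037] board [-200.6456   -0.344 ] z 0.1037 F [-0.5075 -0.273  -2.4342] q6 0.42 w 0.0176 t 6.2
[array([69.616 , 85.1295]), array([ 76.4319, -29.5876]), array([170.8887,  92.7784])]
212 315.5 [72.2062 80.6253]
218 314.5 [70.9074 66.4839]
224 314.5 [71.8699 52.5807]
230 320.5 [86.3346 39.7389]
236 313.5 [71.5347 24.8085]
250 318.5 [84.9227 -6.2725]
256 312.5 [ 72.4641 -20.8133]
```

View pics/v3.png

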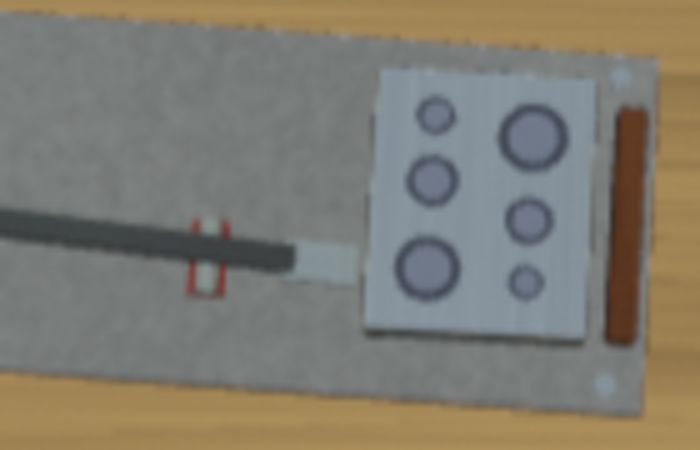

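The top crop shows the toe tip at (357,263), just short of the block edge at (365,265), with the bar in line over the fulcrum. I lower it to the board.

To row units: 0.007 m is 0.112, 0.006 m is 0.096.

```bash
echo '[[0.016, 0, 0.112, 0, 0], [0, 0, 0.096, 0, 0], [0, 0, 0, 0, 0]]' | python3 -m creep 50;echo '[[0, 0, 0, 0, 0], [0, 0, 0, 0, 0]]' | python3 -m creep 8
python3 -c "
from h import *
go(bw(-176,0),.08,BY)
c=arm.camera('scene');cv2.imwrite('pics/v4.png',cv2.resize(c['frame'][215:305,290:410],None,fx=6,fy=6,interpolation=cv2.INTER_CUBIC)[:,:,::-1])
"
```

```text
time_s: 6.68
tcp_pos: [0.5863, 0.2818, 0.0919]
tool_rot: [[0.058, 0.998, -0.001], [0.998, -0.058, -0.0], [-0.001, -0.001, -1.0]]
ft_force: [-0.1, 0.1, -2.9]
width: 0.0176
gripper_force: 50.0
time_s: 6.92
tcp_pos: [0.5869, 0.2819, 0.093]
tool_rot: [[0.058, 0.998, 0.0], [0.998, -0.058, 0.0], [0.0, 0.0, -1.0]]
ft_force: [-0.7, 0.3, -2.3]
width: 0.018
gripper_force: 8.0
turn -0.002 d after turn [-0.0263 -0.001   0.013 ] d now [-0.0263 -0.0009  0.013 ] board [-202.276    0.96 ] z 0.0930 F [-0.6764  0.2874 -2.2669] q6 0.42 w 0.0180 t 6.9
```

View pics/v4.png

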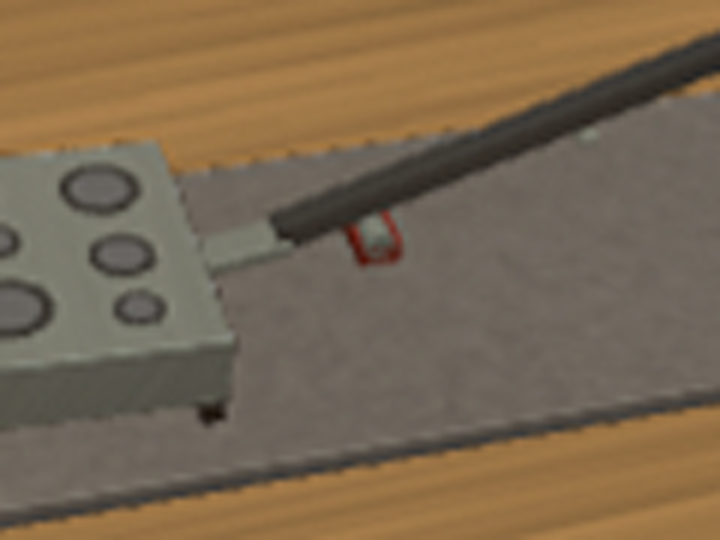

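The crop shows the toe tip at (210,265), up against the block's low edge line. I check its height, then push in gently.

To row units: -0.004 m is -0.064, -0.001 m is -0.016.

```bash
python3 -c "
from h import *
c=arm.camera('scene');d=rays(c,[(325.,259.5)])[0];o=np.array(c['origin'])
n=np.array([*BY,0]);s=((np.array([*O,0])-o)@n-.005)/(d@n);p=o+s*d;print(wb(p),p[2])"
echo '[[-0.064, -0.016, 0, 0, 0], [-0.064, 0, 0, 0, 0], [-0.064, 0, 0, 0, 0], [0, 0, 0, 0, 0]]' | python3 -m creep
python3 -c "
from h import *
go(bw(-176,0),.08,BY)"
```

```text
[57.8871 -5.    ] 0.0011263819289224486
time_s: 7.52
tcp_pos: [0.5851, 0.2694, 0.0926]
tool_rot: [[0.058, 0.998, -0.0], [0.998, -0.058, -0.0], [-0.0, -0.0, -1.0]]
ft_force: [0.1, -0.9, -2.3]
width: 0.0176
gripper_force: 8.0
turn -0.002 d after turn [-0.0137  0.0002  0.0126] d now [-0.0137  0.0002  0.0126] board [-189.7139   -0.216 ] z 0.0926 F [ 0.1335 -0.8762 -2.3013] q6 0.41 w 0.0176 t 7.5
```

To row units: -0.004 m is -0.064, -0.002 m is -0.032.

```bash
echo '[[-0.064, 0, 0.064, 0, 0], [-0.064, 0, 0.064, 0, 0], [-0.064, 0, 0.064, 0, 0], [-0.032, 0, 0.032, 0, 0], [0, 0, 0, 0, 0]]' | python3 -m creep
python3 -c "
from h import *
go(bw(-176,0),.08,BY)"
echo '[[-0.032, 0, 0.032, 0, 0], [-0.032, 0, 0.032, 0, 0], [-0.032, 0, 0, 0, 0], [-0.032, 0, 0, 0, 0], [0, 0, 0, 0, 0]]' | python3 -m creep
python3 -c "
from h import *
go(bw(-176,0),.08,BY)"
```

```text
time_s: 8.15
tcp_pos: [0.584, 0.2555, 0.0782]
tool_rot: [[0.058, 0.998, -0.001], [0.998, -0.058, -0.001], [-0.001, -0.001, -1.0]]
ft_force: [0.1, 0.1, -2.8]
width: 0.0183
gripper_force: 8.0
turn -0.002 d after turn [ 0.0003  0.0005 -0.0018] d now [ 0.0003  0.0005 -0.0018] board [-175.7321   -0.4609] z 0.0782 F [ 0.0808  0.1064 -2.7761] q6 0.39 w 0.0183 t 8.2
time_s: 8.78
tcp_pos: [0.5846, 0.2503, 0.076]
tool_rot: [[0.059, 0.998, 0.002], [0.998, -0.059, 0.005], [0.005, 0.002, -1.0]]
ft_force: [-0.1, 7.8, -0.5]
width: 0.0179
gripper_force: 8.0
turn -0.002 d after turn [ 0.0055 -0.0003 -0.004 ] d now [ 0.0055 -0.0004 -0.004 ] board [-170.5554    0.3564] z 0.0760 F [-0.1473  7.7788 -0.4799] q6 0.38 w 0.0179 t 8.8
```

The shoulder meets the edge at 7.8 N, with the grip at board x −170.5, which puts the bend at about 71. I ease off, swing the handle to +y clear of the lip, grip firmly and press down in stages.

To row units: 0.004 m is 0.064, 0.003 m is 0.048, 0.01 rad / 3.1416 = 0.0032.

```bash
echo '[[0.04, 0.048, 0, 0.0032, 0], [0, 0.064, 0, 0.0048, 0], [0, 0.048, 0, 0.0048, 0], [0, 0, 0, 0, 0]]' | python3 -m creep 12; echo '[[0.016, 0, 0.128, 0, 0], [0.016, 0, 0.128, 0, 0], [0.016, 0, 0.128, 0, 0], [0.016, 0, 0.096, 0, 0], [0, 0, 0, 0, 0]]' | python3 -m creep 25
python3 -c "
from h import *
go(bw(-176,10),.0215,BY)"
```

```text
time_s: 9.28
tcp_pos: [0.5943, 0.2499, 0.0748]
tool_rot: [[0.098, 0.995, 0.0], [0.995, -0.098, 0.001], [0.001, 0.0, -1.0]]
ft_force: [-0.4, 2.7, -1.5]
width: 0.018
gripper_force: 12.0
time_s: 9.9
tcp_pos: [0.5953, 0.2545, 0.0461]
tool_rot: [[0.098, 0.995, 0.002], [0.995, -0.098, 0.001], [0.001, 0.002, -1.0]]
ft_force: [-2.2, 4.2, 6.7]
width: 0.018
gripper_force: 25.0
turn -0.041 d after turn [ 0.0006 -0.0009  0.0246] d now [ 0.0006 -0.0009  0.0246] board [-175.3785   10.8609] z 0.0461 F [-2.2049  4.1893  6.6816] q6 0.42 w 0.0180 t 9.9
```

To row units: 0.006 m is 0.096, 0.004 m is 0.064.

```bash
echo '[[0, 0, 0.096, 0, 0], [0, 0, 0.096, 0, 0], [0, 0, 0.064, 0, 0], [0, 0, 0, 0, 0]]' | python3 -m creep 45
python3 -c "
from h import *
go(bw(-176,10),.0215,BY)"
echo '[[0, 0, 0.08, 0, 0], [0, 0, 0.064, 0, 0], [0, 0, 0.032, 0, 0], [0, 0, 0, 0, 0]]' | python3 -m creep 45
python3 -c "
from h import *
go(bw(-176,10),.0215,BY)
c=arm.camera('scene');cv2.imwrite('pics/v5.png',np.vstack([cv2.resize(c['frame'][200:310,260:480],None,fx=3,fy=3,interpolation=cv2.INTER_CUBIC)])[:,:,::-1])"
```

```text
time_s: 10.4
tcp_pos: [0.596, 0.2558, 0.0315]
tool_rot: [[0.098, 0.995, 0.004], [0.995, -0.098, 0.003], [0.004, 0.004, -1.0]]
ft_force: [-1.6, 7.1, 10.8]
width: 0.0174
gripper_force: 45.0
turn -0.042 d after turn [-0.0008 -0.0015  0.01  ] d now [-0.0009 -0.0015  0.01  ] board [-176.7452   11.4788] z 0.0315 F [-1.5601  7.1327 10.7567] q6 0.42 w 0.0174 t 10.4
time_s: 10.9
tcp_pos: [0.5961, 0.256, 0.0207]
tool_rot: [[0.098, 0.995, 0.004], [0.995, -0.098, 0.004], [0.004, 0.004, -1.0]]
ft_force: [-2.2, 6.7, 9.1]
width: 0.0176
gripper_force: 45.0
turn -0.042 d after turn [-0.001  -0.0015 -0.0008] d now [-0.001  -0.0015 -0.0008] board [-176.9648   11.5348] z 0.0207 F [-2.2041  6.6644  9.1034] q6 0.42 w 0.0176 t 10.9
```

View pics/v5.png

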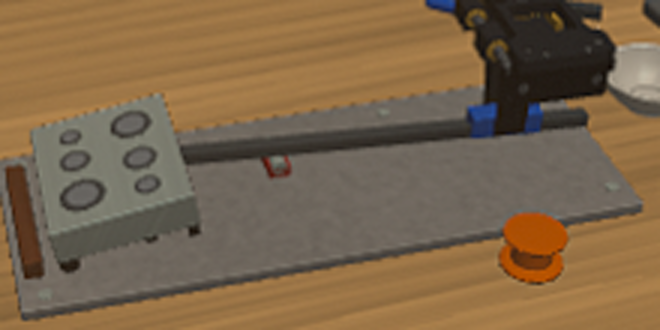

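The block is up, the bar shaft lies low and the handle is on the lip's +y side. I sweep it towards −y below the lip.

To row units: -0.005 m is -0.08, -0.004 m is -0.064, -0.018 rad / 3.1416 = -0.0057.

```bash
echo '[[0, -0.048, 0.024, -0.0032, 0], [0, -0.064, 0, -0.0051, 0], [0, -0.08, 0, -0.0057, 0], [0, -0.048, 0, -0.0038, 0], [0, 0, 0, 0, 0]]' | python3 -m creep 45
python3 -c "
from h import *
go(bw(-176,-11),.0215,BY)"
echo '[[0, -0.048, 0, -0.0038, 0], [0, -0.048, 0, -0.0038, 0], [0, -0.016, 0, 0, 0], [0, 0, 0, 0, 0]]' | python3 -m creep 45
python3 -c "
from h import *
go(bw(-176,-11),.0215,BY)"
```

```text
time_s: 11.58
tcp_pos: [0.5838, 0.257, 0.0202]
tool_rot: [[0.04, 0.999, 0.011], [0.999, -0.04, 0.004], [0.004, 0.011, -1.0]]
ft_force: [3.9, 5.9, 8.7]
width: 0.0177
gripper_force: 45.0
turn 0.016 d after turn [-0.0012 -0.0102 -0.0014] d now [-0.0011 -0.0102 -0.0014] board [-177.2242   -0.7924] z 0.0202 F [3.9195 5.8557 8.6795] q6 0.37 w 0.0177 t 11.6
time_s: 12.08
tcp_pos: [0.5778, 0.2571, 0.0205]
tool_rot: [[0.016, 1.0, 0.013], [1.0, -0.016, 0.004], [0.004, 0.013, -1.0]]
ft_force: [5.5, 5.7, 6.3]
width: 0.0177
gripper_force: 45.1
turn 0.041 d after turn [-0.001  -0.0043 -0.001 ] d now [-0.0009 -0.0043 -0.001 ] board [-177.0321   -6.7294] z 0.0205 F [5.4881 5.7013 6.2611] q6 0.35 w 0.0177 t 12.1
```

To row units: -0.003 m is -0.048.

```bash
echo '[[0, -0.048, 0, 0, 0], [0, -0.048, 0, 0, 0], [0, 0, 0, 0, 0]]' | python3 -m creep 45
python3 -c "
from h import *
go(bw(-176,-11),.0285,BY)"
echo '[[0, 0, -0.048, 0, 0], [0, 0, -0.032, 0, 0], [0, 0, -0.032, 0, 0], [0, 0, 0, 0, 0]]' | python3 -m creep 45
python3 -c "
from h import *
go(bw(-176,-11),.0285,BY)"
```

```text
time_s: 12.45
tcp_pos: [0.5728, 0.2571, 0.0209]
tool_rot: [[0.013, 1.0, 0.016], [1.0, -0.013, 0.003], [0.004, 0.016, -1.0]]
ft_force: [7.5, 4.0, 5.9]
width: 0.0176
gripper_force: 45.8
turn 0.043 d after turn [-0.0007  0.0009 -0.0076] d now [-0.0007  0.0008 -0.0076] board [-176.7252  -11.7507] z 0.0209 F [7.5127 4.0247 5.9176] q6 0.35 w 0.0176 t 12.4
time_s: 12.95
tcp_pos: [0.5717, 0.2569, 0.0269]
tool_rot: [[0.015, 1.0, 0.013], [1.0, -0.015, 0.004], [0.004, 0.013, -1.0]]
ft_force: [6.3, 4.6, 3.9]
width: 0.0182
gripper_force: 45.2
turn 0.041 d after turn [-0.0005  0.0019 -0.0015] d now [-0.0005  0.0019 -0.0015] board [-176.4697  -12.8771] z 0.0269 F [6.2518 4.6253 3.9304] q6 0.35 w 0.0182 t 12.9
```

```bash
echo '[[0, 0, -0.024, 0, 0], [0, 0, -0.024, 0, 0], [0, 0, 0, 0, 0]]' | python3 -m creep 45
python3 -c "
from h import *
go(bw(-176,-11),.0285,BY)"
echo '[[0, 0, -0.016, 0, 0], [0, 0, -0.016, 0, 0], [0, 0, 0, 0, 0]]' | python3 -m creep 30
python3 -c "
from h import *
go(bw(-176,-11),.0285,BY)"
```

```text
time_s: 13.32
tcp_pos: [0.5712, 0.2567, 0.0293]
tool_rot: [[0.016, 1.0, 0.012], [1.0, -0.016, 0.003], [0.003, 0.012, -1.0]]
ft_force: [5.7, 3.5, 4.2]
width: 0.0181
gripper_force: 45.1
turn 0.041 d after turn [-0.0002  0.0024  0.0009] d now [-0.0003  0.0023  0.0009] board [-176.1822  -13.3637] z 0.0293 F [5.726  3.5033 4.1561] q6 0.35 w 0.0181 t 13.3
time_s: 13.7
tcp_pos: [0.5707, 0.2564, 0.0294]
tool_rot: [[0.017, 1.0, 0.011], [1.0, -0.017, 0.003], [0.003, 0.011, -1.0]]
ft_force: [10.3, 6.1, -5.4]
width: 0.0184
gripper_force: 29.6
turn 0.039 d after turn [0.0001 0.0028 0.001 ] d now [-0.      0.0028  0.001 ] board [-175.883   -13.7884] z 0.0294 F [10.3437  6.0912 -5.365 ] q6 0.35 w 0.0184 t 13.7
```

z stops at 29.4 mm and the force reverses, so the shaft is up against the keeper arm. I relax, release and rise.

Units first: shifts go in shares of 62.5 mm and turns go in shares of pi rad. So 0.002 m is 0.032, 0.001 m is 0.016.

```bash
echo '[[0, 0.032, 0, 0, 0], [0, 0.032, 0.016, 0, 0], [0, 0, 0, 0, 0]]' | python3 -m creep 15
echo '[[0, 0, 0, 0, 0.045], [0, 0, 0, 0, 0.045], [0, 0, 0, 0, 0.045], [0, 0, -0.16, 0, 0.045], [0, 0, -0.48, 0, 0.045]]' | python3 -m creep
echo '[[0, 0, -0.8, 0, 0.045], [0, 0, -0.8, 0, 0.045], [0, 0, 0, 0, 0.045]]' | python3 -m creep
python3 -c "
from h import *
go(bw(-176,-11),.0285,BY)
c=arm.camera('wrist');cv2.imwrite('pics/w2.png',c['frame'][:,:,::-1])
hs=lambda lo,hi:np.argwhere(mask(c,lo,hi,(0,0,640,480)))
m=mask(c,(100,120,50),(130,255,255),(200,60,480,400));r=big(m).reshape(-1,2);P=onz(c,r,.043)[:,:2].astype(np.float32);q=cv2.minAreaRect(P*1000);print(q,wb(np.array(q[0])/1000),cv2.minAreaRect(r.astype(np.float32)))
R=big(mask(c,(0,120,40),(8,255,255),(0,0,640,300))).reshape(-1,2);print('red',R.min(0),R.max(0),wb(onz(c,[R.mean(0)],.04)[0]))
"
```

```text
time_s: 14.08
tcp_pos: [0.5728, 0.2562, 0.0294]
tool_rot: [[0.017, 1.0, 0.006], [1.0, -0.017, 0.002], [0.002, 0.005, -1.0]]
ft_force: [1.1, 3.7, 5.1]
width: 0.0181
gripper_force: 15.1
time_s: 14.7
tcp_pos: [0.5687, 0.2545, 0.0658]
tool_rot: [[0.018, 1.0, -0.004], [1.0, -0.018, -0.002], [-0.002, -0.004, -1.0]]
ft_force: [-0.4, 0.6, 0.4]
width: 0.0452
gripper_force: 0.0
time_s: 15.08
tcp_pos: [0.5737, 0.2563, 0.1744]
tool_rot: [[0.018, 1.0, 0.011], [1.0, -0.018, 0.004], [0.004, 0.011, -1.0]]
ft_force: [-0.2, -0.4, 0.4]
width: 0.045
gripper_force: 0.0
turn 0.038 d after turn [-0.0005 -0.0018  0.1459] d now [-0.0005 -0.0018  0.1459] board [-175.983   -10.8281] z 0.1744 F [-0.1776 -0.3802  0.4329] q6 0.35 w 0.0450 t 15.1
((573.1537475585938, 258.2221374511719), (17.569101333618164, 57.67110061645508), 1.0245661735534668) [-177.8556  -11.4778] ((313.8028259277344, 227.78265380859375), (78.95307922363281, 24.778379440307617), 88.02507019042969)
red [276 145] [337 177] [-224.9626  -18.5299]
```

The sleeve sits at board (−178, −11.5), so the bar is locked. I go to the brass packer.

To row units: -0.055 m is -0.88.

```bash
echo '[[-0.88, 0, 0, 0, 0.045], [-0.88, 0, 0, 0, 0.045], [-0.88, 0, 0, 0, 0.045], [-0.88, 0, 0, 0, 0.045], [-0.88, 0, 0, 0, 0.045]]' | python3 -m creep; echo '[[-0.88, 0, 0, 0, 0.04], [-0.88, 0, 0, 0, 0.04], [-0.88, 0, 0, -0.0318, 0.04], [-0.8, 0, 0, -0.0318, 0.04], [0, 0, 0, -0.0286, 0.04]]' | python3 -m creep
echo '[[0, 0, 0, 0, 0.04]]' | python3 -m creep
python3 -c "
from h import *
go((.585,-.251),.10,(.962,.272))
c=arm.camera('wrist');cv2.imwrite('pics/w3.png',c['frame'][:,:,::-1])
h=cv2.cvtColor(c['frame'],cv2.COLOR_RGB2HSV)
m=mask(c,(15,140,40),(35,255,255),(180,80,460,400));r=big(m).reshape(-1,2);q=cv2.minAreaRect(onz(c,r,.014)[:,:2].astype(np.float32)*1000);print('all',q,r.min(0),r.max(0))
m=mask(c,(25,225,120),(35,255,255),(180,80,460,400));r=big(m).reshape(-1,2);q=cv2.minAreaRect(onz(c,r,.05)[:,:2].astype(np.float32)*1000);print('tab',q,r.min(0),r.max(0),cv2.contourArea(r))
t=arm.camera('top');a=np.argwhere(mask(t,(25,225,100),(35,255,255),(410,220,465,260)))[:,::-1];print(a.mean(0) if len(a) else None)
"
```

```text
time_s: 15.75
tcp_pos: [0.564, -0.0214, 0.1654]
tool_rot: [[0.018, 1.0, -0.003], [1.0, -0.018, 0.0], [0.0, -0.003, -1.0]]
ft_force: [0.3, 0.6, 0.8]
width: 0.0449
gripper_force: 0.0
time_s: 16.38
tcp_pos: [0.5652, -0.2375, 0.1651]
tool_rot: [[-0.267, 0.964, -0.003], [0.964, 0.267, 0.001], [0.002, -0.003, -1.0]]
ft_force: [0.0, 0.3, -0.1]
width: 0.0403
gripper_force: 0.0
time_s: 16.5
tcp_pos: [0.5654, -0.2347, 0.1652]
tool_rot: [[-0.267, 0.964, -0.003], [0.964, 0.267, 0.002], [0.002, -0.002, -1.0]]
ft_force: [-0.1, 0.2, -0.0]
width: 0.0401
gripper_force: 0.0
turn -0.006 d after turn [-0.0211  0.0146  0.0651] d now [-0.0211  0.0147  0.0651] board [314.7392   8.5363] z 0.1652 F [-0.0748  0.1846 -0.0293] q6 -0.75 w 0.0401 t 16.5
all ((593.258056640625, -275.4328918457031), (36.779136657714844, 71.63574981689453), 15.556299209594727) [314 239] [361 325]
tab ((587.0768432617188, -253.01089477539062), (11.146627426147461, 17.49925994873047), 16.029233932495117) [332 257] [348 281] 382.5
None
```

To row units: 0.03 m is 0.48, -0.018 m is -0.288, -0.01 rad / 3.1416 = -0.0032.

```bash
echo '[[-0.288, 0.256, 0.48, -0.0032, 0.04], [0, 0, 0.48, 0, 0.04], [0, 0, 0, 0, 0.04]]' | python3 -m creep
python3 -c "
from h import *
go((.5868,-.2522),.021,(.961,.276))"
```

```text
time_s: 16.98
tcp_pos: [0.5847, -0.2456, 0.1035]
tool_rot: [[-0.279, 0.96, -0.006], [0.96, 0.279, 0.003], [0.005, -0.005, -1.0]]
ft_force: [0.4, 0.3, -0.7]
width: 0.0403
gripper_force: 0.0
turn 0.003 d after turn [-0.0073  0.0007  0.0825] d now [-0.0073  0.0006  0.0825] board [324.5578  28.3947] z 0.1035 F [ 0.4358  0.3183 -0.6731] q6 -0.76 w 0.0403 t 17.0
```

To row units: 0.04 m is 0.64, 0.03 m is 0.48.

```bash
echo '[[-0.096, 0, 0.64, 0, 0.03], [0, 0, 0.48, 0, 0.03], [0, 0, 0.176, 0, 0.03], [0, 0, 0, 0, 0.03]]' | python3 -m creep; echo '[[0, 0, 0, 0, 0], [0, 0, 0, 0, 0], [0, 0, 0, 0, 0]]' | python3 -m creep 30
python3 -c "
from h import *
go((.5868,-.2522),.021,(.961,.276))"
echo '[[0, 0, -0.32, 0, 0], [0, 0, -0.64, 0, 0], [0, 0, -0.64, 0, 0], [0, 0, 0, 0, 0]]' | python3 -m creep 40
python3 -c "
from h import *
go(bw(-20,56),.14,BY)"
```

```text
time_s: 17.48
tcp_pos: [0.5886, -0.2531, 0.0267]
tool_rot: [[-0.279, 0.96, 0.0], [0.96, 0.279, -0.0], [-0.0, -0.0, -1.0]]
ft_force: [-0.9, -0.6, -0.7]
width: 0.0301
gripper_force: 0.0
time_s: 17.85
tcp_pos: [0.5891, -0.2537, 0.0276]
tool_rot: [[-0.278, 0.961, 0.002], [0.961, 0.278, -0.001], [-0.001, 0.001, -1.0]]
ft_force: [-1.6, 1.3, 4.0]
width: 0.0119
gripper_force: 30.0
turn 0.002 d after turn [ 0.0021 -0.0018  0.0066] d now [ 0.0021 -0.0018  0.0066] board [332.3559  33.2874] z 0.0276 F [-1.6228  1.2851  4.0066] q6 -0.77 w 0.0119 t 17.9
time_s: 18.35
tcp_pos: [0.5913, -0.2548, 0.1321]
tool_rot: [[-0.278, 0.96, 0.009], [0.961, 0.278, -0.005], [-0.007, 0.007, -1.0]]
ft_force: [0.6, 0.4, -1.6]
width: 0.0119
gripper_force: 40.0
turn 0.338 d after turn [ 0.3533  0.0205 -0.0102] d now [ 0.3265  0.1366 -0.0092] board [333.3318  35.5258] z 0.1321 F [ 0.6142  0.4093 -1.6387] q6 -0.77 w 0.0119 t 18.4
```

To row units: 0.05 m is 0.8, 0.003 m is 0.048, 0.17 rad / 3.1416 = 0.0541.

```bash
echo '[[0, 0, 0, 0.0541, 0], [0, 0, 0, 0.0535, 0], [0.8, 0.048, 0, 0, 0], [0.8, 0.048, 0, 0, 0], [0.8, 0.048, 0, 0, 0]]' | python3 -m creep;echo '[[0.8, 0.048, 0, 0, 0], [0.8, 0.048, 0, 0, 0], [0.8, 0.048, 0, 0, 0], [0.768, 0.032, 0, 0, 0], [0, 0, 0, 0, 0]]' | python3 -m creep
python3 -c "
from h import *
go(bw(-15,56),.0376,BY)
t=arm.camera('top');r=big(mask(t,(15,130,40),(35,255,255),(240,170,360,270))).reshape(-1,2);z=arm.get_obs()['tcp_pos'][2]-.0276+.014
q=cv2.minAreaRect(onz(t,r,z)[:,:2].astype(np.float32)*1000);print(q,wb(np.array(q[0])/1000),cv2.contourArea(r))
"
```

```text
time_s: 18.98
tcp_pos: [0.6048, -0.1025, 0.1245]
tool_rot: [[0.057, 0.998, -0.002], [0.998, -0.057, 0.001], [0.001, -0.002, -1.0]]
ft_force: [0.8, 0.1, -1.5]
width: 0.0119
gripper_force: 40.0
time_s: 19.6
tcp_pos: [0.6269, 0.0959, 0.1246]
tool_rot: [[0.052, 0.999, -0.002], [0.999, -0.052, 0.0], [0.0, -0.002, -1.0]]
ft_force: [-0.2, 0.6, -2.1]
width: 0.0118
gripper_force: 40.0
turn 0.005 d after turn [-0.0039  0.0049  0.087 ] d now [-0.0039  0.0049  0.087 ] board [-18.8515  51.2771] z 0.1246 F [-0.225   0.5584 -2.0652] q6 0.12 w 0.0118 t 19.6
((628.6534423828125, 38.637176513671875), (19.625438690185547, 2.121093511581421), 1.0662199258804321) [38.2534 56.2957] 2.0
```

To row units: 0.03 m is 0.48, 0.005 m is 0.08, 0.005 rad / 3.1416 = 0.0016.

```bash
echo '[[0, 0.08, 0.48, 0.0016, 0], [0, 0, 0.48, 0, 0], [0, 0, 0.288, 0, 0], [0, 0, 0.08, 0, 0], [0, 0, 0, 0, 0]]' | python3 -m creep
python3 -c "
from h import *
go(bw(-15,56),.0376,BY)"
echo '[[0, 0, 0.032, 0, 0], [0, 0, 0.032, 0, 0], [0, 0, 0, 0, 0]]' | python3 -m creep
python3 -c "
from h import *
go(bw(-15,56),.0376,BY)
c=arm.camera('scene');cv2.imwrite('pics/s6.png',c['frame'][:,:,::-1])
r=big(mask(c,(15,120,40),(35,255,255),(280,200,420,300))).reshape(-1,2);print(r.min(0),r.max(0),cv2.contourArea(r))
for k in (r[r[:,0].argmin()],r[r[:,1].argmax()],r[r[:,0].argmax()]): print(k,wb(onz(c,[k],.01)[0]))"
```

```text
time_s: 20.27
tcp_pos: [0.6331, 0.0923, 0.0435]
tool_rot: [[0.062, 0.998, 0.0], [0.998, -0.062, -0.0], [-0.0, 0.0, -1.0]]
ft_force: [0.6, -0.6, -1.5]
width: 0.0119
gripper_force: 40.0
turn -0.005 d after turn [-0.0005 -0.0018  0.0059] d now [-0.0005 -0.0018  0.0059] board [-15.5369  57.7622] z 0.0435 F [ 0.5562 -0.6252 -1.5221] q6 0.12 w 0.0119 t 20.3
time_s: 20.65
tcp_pos: [0.633, 0.0928, 0.0395]
tool_rot: [[0.061, 0.998, 0.0], [0.998, -0.061, 0.0], [0.0, 0.0, -1.0]]
ft_force: [-1.1, 0.6, -1.4]
width: 0.0118
gripper_force: 40.0
turn -0.005 d after turn [-0.0011 -0.0016  0.0019] d now [-0.0011 -0.0016  0.0019] board [-16.0604  57.5866] z 0.0395 F [-1.1399  0.6104 -1.4468] q6 0.12 w 0.0118 t 20.6
[280 200] [360 243] 2604.0
[280 200] [ 120.2297 -273.9119]
[319 243] [ 60.0133 -57.3756]
[360 230] [-46.4736 -83.8175]
```

To row units: 0.0015 m is 0.024, -0.001 m is -0.016, -0.003 rad / 3.1416 = -0.001.

```bash
echo '[[0, -0.016, 0.024, -0.001, 0], [0, 0, 0.016, 0, 0], [0, 0, 0, 0, 0]]' | python3 -m creep
python3 -c "
from h import *
go(bw(-15,56),.0376,BY)
c=arm.camera('scene')
m=mask(c,(18,165,30),(35,255,255),(290,225,420,310));r=big(m).reshape(-1,2);print(r.min(0),r.max(0),cv2.contourArea(r))
h=cv2.convexHull(r).reshape(-1,2)
for k in h: print(k,wb(onz(c,[k],.01)[0]),wb(onz(c,[k],.024)[0]))"
```

```text
time_s: 21.08
tcp_pos: [0.632, 0.0929, 0.0376]
tool_rot: [[0.058, 0.998, 0.0], [0.998, -0.058, 0.0], [0.0, 0.0, -1.0]]
ft_force: [-3.7, -0.1, 6.2]
width: 0.0117
gripper_force: 40.0
turn -0.002 d after turn [-0.0011 -0.0006  0.    ] d now [-0.0011 -0.0006  0.    ] board [-16.1139  56.6173] z 0.0376 F [-3.6896 -0.0692  6.1752] q6 0.12 w 0.0117 t 21.1
[337 260] [371 277] 421.5
[361 260] [-15.9469  27.6253] [-10.6558  44.4172]
[370 261] [-33.9673  35.963 ] [-28.2684  52.5662]
[371 267] [-29.8647  56.2108] [-24.2586  72.3557]
[371 272] [-24.845   72.1253] [-19.3525  87.91  ]
[367 273] [-15.6864  73.1269] [-10.4012  88.889 ]
[343 277] [36.6847 72.9036] [40.7845 88.6707]
[341 277] [40.7382 71.8546] [44.7462 87.6454]
[340 276] [41.97   68.2172] [45.9502 84.0903]
[338 271] [42.0494 51.3249] [46.0278 67.5804]
[337 268] [41.6824 41.0688] [45.6691 57.5565]
[337 265] [39.2126 31.1827] [43.2551 47.8941]
[340 263] [31.2193 26.1441] [35.4428 42.9695]
[343 262] [24.0208 24.43  ] [28.4073 41.2942]
[355 260] [-3.2235 24.3008] [ 1.7796 41.168 ]
```

The packer is flat on the board at board y≈55, parallel, with its front at x≈43. I slide it in.

To row units: -0.008 m is -0.128, -0.005 m is -0.08.

```bash
echo '[[-0.08, 0, -0.016, 0, 0], [-0.128, 0, 0, 0, 0], [-0.128, 0, 0, 0, 0], [-0.128, 0, 0, 0, 0], [-0.08, 0, 0, 0, 0]]' | python3 -m creep
python3 -c "
from h import *
go(bw(-15,56),.0376,BY)"
echo '[[-0.064, 0, 0, 0, 0], [-0.064, 0, 0, 0, 0], [0, 0, 0, 0, 0]]' | python3 -m creep
python3 -c "
from h import *
go(bw(-15,56),.0376,BY)"
```

```text
time_s: 21.75
tcp_pos: [0.6299, 0.0581, 0.0377]
tool_rot: [[0.059, 0.998, 0.0], [0.998, -0.059, 0.0], [0.0, 0.0, -1.0]]
ft_force: [-0.3, 1.0, 1.0]
width: 0.0115
gripper_force: 40.0
turn -0.002 d after turn [ 0.0337 -0.0005  0.0001] d now [ 0.0337 -0.0006  0.0001] board [18.7025 56.4891] z 0.0377 F [-0.3089  1.0397  0.9808] q6 0.07 w 0.0115 t 21.8
time_s: 22.12
tcp_pos: [0.6295, 0.0502, 0.0377]
tool_rot: [[0.058, 0.998, -0.0], [0.998, -0.058, -0.001], [-0.001, 0.0, -1.0]]
ft_force: [0.0, -1.5, 1.3]
width: 0.0116
gripper_force: 40.0
turn -0.002 d after turn [ 0.0416 -0.0005  0.    ] d now [ 0.0416 -0.0005  0.    ] board [26.6455 56.4491] z 0.0377 F [ 0.0287 -1.4563  1.2516] q6 0.05 w 0.0116 t 22.1
```

To row units: -0.002 m is -0.032.

```bash
for i in 1; do echo '[[-0.032, 0, 0, 0, 0], [0, 0, 0, 0, 0]]' | python3 -m creep | grep -E 'tcp|ft'; echo '[[-0.032, 0, 0, 0, 0], [0, 0, 0, 0, 0]]' | python3 -m creep| grep -E 'tcp|ft';  echo '[[-0.032, 0, 0, 0, 0], [0, 0, 0, 0, 0]]' | python3 -m creep| grep -E 'tcp|ft'; echo '[[-0.032, 0, 0, 0, 0], [0, 0, 0, 0, 0]]' | python3 -m creep| grep -E 'tcp|ft'; done
```

```text
tcp_pos: [0.6294, 0.0488, 0.0377]
ft_force: [-0.7, 0.7, 1.0]
tcp_pos: [0.6292, 0.0468, 0.0377]
ft_force: [0.1, 1.3, 1.7]
tcp_pos: [0.6291, 0.0447, 0.0377]
ft_force: [-0.0, 0.9, 1.5]
tcp_pos: [0.629, 0.0426, 0.0377]
ft_force: [0.3, 1.4, 1.9]
```

```bash
echo '[[-0.032, 0, 0, 0, 0], [0, 0, 0, 0, 0]]' | python3 -m creep | grep -E 'tcp|ft'; echo '[[-0.032, 0, 0, 0, 0], [0, 0, 0, 0, 0]]' | python3 -m creep| grep -E 'tcp|ft';  echo '[[-0.032, 0, 0, 0, 0], [0, 0, 0, 0, 0]]' | python3 -m creep| grep -E 'tcp|ft'
```

```text
tcp_pos: [0.6289, 0.0407, 0.0377]
ft_force: [-0.0, 2.4, 1.9]
tcp_pos: [0.6288, 0.0386, 0.0377]
ft_force: [-0.9, 0.4, 0.7]
tcp_pos: [0.6286, 0.0367, 0.0377]
ft_force: [-0.1, 1.6, 2.0]
```

To row units: -0.001 m is -0.016.

```bash
echo '[[-0.016, 0, 0, 0, 0], [0, 0, 0, 0, 0], [0, 0, 0, 0, 0]]' | python3 -m creep | grep -E 'tcp|ft'
```

```text
tcp_pos: [0.6286, 0.0358, 0.0377]
ft_force: [0.1, 1.7, 2.0]
```

To row units: -0.002 m is -0.032.

```bash
echo '[[-0.032, 0, 0, 0, 0], [0, 0, 0, 0, 0]]' | python3 -m creep | grep -E 'tcp|ft'; echo '[[-0.032, 0, 0, 0, 0], [0, 0, 0, 0, 0]]' | python3 -m creep| grep -E 'tcp|ft'
```

```text
tcp_pos: [0.6285, 0.0338, 0.0376]
ft_force: [-0.1, 2.0, 1.2]
tcp_pos: [0.6284, 0.0321, 0.0377]
ft_force: [0.3, 4.2, 2.9]
```

To row units: -0.002 m is -0.032.

```bash
echo '[[-0.032, 0, 0, 0, 0], [0, 0, 0, 0, 0]]' | python3 -m creep | grep -E 'tcp|ft'; python3 -c "
from h import *
c=arm.camera('scene');m=mask(c,(18,165,30),(35,255,255),(290,225,420,310));r=big(m).reshape(-1,2);print(r.min(0),r.max(0))
for k in cv2.convexHull(r).reshape(-1,2): print(k,wb(onz(c,[k],.01)[0]),wb(onz(c,[k],.06)[0]))"
```

```text
tcp_pos: [0.6283, 0.0304, 0.0378]
ft_force: [-0.2, 5.1, 1.9]
[324 264] [342 279]
[331 264] [50.9993 24.5691] [64.4844 84.7872]
[341 266] [31.6809 36.6695] [46.7276 95.9095]
[342 271] [33.8063 53.463 ] [ 48.6811 111.3454]
[342 277] [38.7113 72.3791] [ 53.1897 128.7325]
[337 278] [49.623  72.8581] [ 63.2193 129.1728]
[331 279] [62.5021 72.8167] [ 75.0574 129.1347]
[327 279] [70.581  70.7335] [ 82.4832 127.2199]
[326 275] [69.7368 57.7009] [ 81.7072 115.2408]
[324 266] [67.2448 27.4346] [79.4166 87.421 ]
[324 265] [66.4932 24.0972] [78.7258 84.3535]
[330 264] [53.1037 24.0222] [66.4187 84.2845]
```

The stop is felt from TCP y≈0.0335, with the force rising about 1 N/mm. I add 1.5 mm.

To row units: -0.0015 m is -0.024.

```bash
echo '[[-0.024, 0, 0, 0, 0], [0, 0, 0, 0, 0]]' | python3 -m creep | grep -E 'tcp|ft'; echo '[[0, 0, 0, 0, 0]]' | python3 -m creep| grep -E 'tcp|ft'; echo '[[0, 0, 0, 0, 0]]' | python3 -m creep| grep -E 'tcp|ft'
```

```text
tcp_pos: [0.6282, 0.0293, 0.0378]
ft_force: [0.2, 6.4, 2.8]
tcp_pos: [0.6282, 0.0293, 0.0378]
ft_force: [-0.3, 6.0, 2.1]
tcp_pos: [0.6282, 0.0293, 0.0378]
ft_force: [-0.3, 6.4, 3.1]
```

To row units: -0.05 m is -0.8, -0.04 m is -0.64.

```bash
cat >> h.py <<'E'
def tab():
    c=arm.camera("wrist");r=big(mask(c,(25,225,100),(35,255,255),(180,60,460,420))).reshape(-1,2)
    q=cv2.minAreaRect(onz(c,r,.06)[:,:2].astype(np.float32)*1000);print("tab",wb(np.array(q[0])/1000),q[1],q[2],"t",arm.get_obs()["time_s"])
E
echo '[[0, 0, 0, 0, 0.03], [0, 0, 0, 0, 0.03]]' | python3 -m creep |grep -E 'ft|width'; echo '[[0, 0, -0.64, 0, 0.03], [0, 0, -0.8, 0, 0.03], [0, 0, -0.8, 0, 0.03], [0, 0, 0, 0, 0.03], [0, 0, 0, 0, 0.03]]' | python3 -m creep | tail -4
python3 -c "
from h import *
tab();go(bw(-176,-11),.17,BY)"
echo '[[0, 0, 0, 0, 0.03], [0, 0, 0, 0, 0.03]]' | python3 -m creep | tail -1
python3 -c "
from h import *
tab()"
```

```text
ft_force: [0.1, 0.2, -0.3]
width: 0.0262
tool_rot: [[0.058, 0.998, -0.001], [0.998, -0.058, -0.001], [-0.001, -0.001, -1.0]]
ft_force: [-0.6, 0.2, 0.1]
width: 0.0301
gripper_force: 0.0
tab [38.184  56.3828] (17.22522735595703, 11.565152168273926) 86.72952270507812 t 26.475
turn -0.002 d after turn [ 0.225  -0.0663  0.0058] d now [ 0.2248 -0.0668  0.0058] board [48.9523 55.3165] z 0.1757 F [0.6675 0.0966 0.4921] q6 0.02 w 0.0298 t 26.5
gripper_force: 0.0
tab [38.2463 55.9473] (17.232837677001953, 11.430463790893555) 87.01570129394531 t 26.775
```

```bash
python3 -c "
from h import *
c=arm.camera('scene');m=mask(c,(18,165,30),(35,255,255),(290,225,420,310));r=big(m).reshape(-1,2);print(r.min(0),r.max(0))
for k in cv2.convexHull(r).reshape(-1,2): print(k,wb(onz(c,[k],.01)[0]))
for n in range(2): tab()
c=arm.camera('wrist');r=big(mask(c,(15,140,30),(35,255,255),(180,60,460,420))).reshape(-1,2)
P=onz(c,r,.024);B=np.array([wb(p) for p in P]);print('plate at z24: x',B[:,0].min(),np.percentile(B[:,0],2),'y',B[:,1].min(),B[:,1].max())
b=big(mask(c,(0,0,110),(179,50,255),(180,200,460,440))).reshape(-1,2)
"
```

```text
[324 252] [345 279]
[343 252] [ 14.9557 -10.2544]
[344 253] [13.7188 -6.1272]
[345 270] [26.7764 51.8579]
[345 276] [31.8096 70.848 ]
[342 277] [38.7113 72.3791]
[331 279] [62.5021 72.8167]
[327 279] [70.581  70.7335]
[326 275] [69.7368 57.7009]
[324 266] [67.2448 27.4346]
[324 265] [66.4932 24.0972]
[335 253] [ 33.2377 -11.233 ]
[339 252] [ 23.6542 -12.5312]
tab [38.3258 56.4336] (17.23336410522461, 11.552522659301758) 86.754150390625 t 26.875
tab [38.3653 55.9536] (17.295137405395508, 11.502962112426758) 86.98786926269531 t 26.925
plate at z24: x 27.640857275135126 27.642579571616242 y 38.60105477539058 74.10239119606203
```

The packer sprang back about 8 mm on release, so its front is at about 98 and no longer against the stop. I regrip, press again, and this time ease off gently before opening.

To row units: 0.04 m is 0.64, 0.03 m is 0.48.

```bash
echo '[[0.144, 0.016, 0.48, 0, 0.03], [0, 0, 0.64, 0, 0.03], [0, 0, 0.64, 0, 0.03], [0, 0, 0.384, 0, 0.03], [0, 0, 0, 0, 0.03]]' | python3 -m creep|tail -5; python3 -c "
from h import *
go(bw(38,56.2),.0377,BY)"
```

```text
tcp_pos: [0.6276, 0.0374, 0.041]
tool_rot: [[0.058, 0.998, -0.005], [0.998, -0.058, 0.0], [-0.0, -0.005, -1.0]]
ft_force: [0.4, 0.0, 0.6]
width: 0.0299
gripper_force: 0.0
turn -0.002 d after turn [0.0016 0.0009 0.0033] d now [0.0016 0.0009 0.0033] board [39.556  55.3538] z 0.0410 F [0.4146 0.0481 0.6338] q6 0.03 w 0.0299 t 27.6
```

To row units: -0.002 m is -0.032, -0.001 m is -0.016.

```bash
echo '[[0, 0, 0, 0, 0], [0, 0, 0, 0, 0], [0, 0, 0, 0, 0]]' | python3 -m creep 40|grep -E 'tcp|ft|width'; echo '[[-0.032, 0, 0, 0, 0], [-0.032, 0, 0, 0, 0], [0, 0, 0, 0, 0]]' | python3 -m creep|grep -E 'tcp|ft'; echo '[[-0.032, 0, 0, 0, 0], [0, 0, 0, 0, 0]]' | python3 -m creep|grep -E 'tcp|ft';echo '[[-0.016, 0, 0, 0, 0], [0, 0, 0, 0, 0]]' | python3 -m creep|grep -E 'tcp|ft'
```

```text
tcp_pos: [0.6306, 0.0374, 0.0453]
ft_force: [-0.3, 0.3, 3.3]
width: 0.0119
tcp_pos: [0.6307, 0.034, 0.0453]
ft_force: [-0.3, 4.5, 6.0]
tcp_pos: [0.6306, 0.0324, 0.0453]
ft_force: [0.0, 6.0, 6.1]
tcp_pos: [0.6305, 0.0318, 0.0453]
ft_force: [-1.0, 6.4, 6.5]
```

To row units: -0.003 m is -0.048.

```bash
echo '[[0, 0, -0.048, 0, 0], [0, 0, 0, 0, 0]]' | python3 -m creep|grep -E 'tcp|ft';echo '[[0, 0, -0.016, 0, 0], [0, 0, 0, 0, 0]]' | python3 -m creep|grep -E 'tcp|ft'
```

```text
tcp_pos: [0.6295, 0.0307, 0.0464]
ft_force: [2.2, 3.8, -0.7]
tcp_pos: [0.6291, 0.0304, 0.0472]
ft_force: [1.8, 4.4, -3.5]
```

Pressed at about 4 N with almost no friction. I ease back gently until only a light contact is left.

```bash
echo '[[0, 0, 0.016, 0, 0], [0, 0, 0, 0, 0]]' | python3 -m creep|grep -E 'tcp|ft';echo '[[0.016, 0, 0, 0, 0], [0.016, 0, 0, 0, 0], [0, 0, 0, 0, 0]]' | python3 -m creep|grep -E 'tcp|ft';echo '[[0.016, 0, 0, 0, 0], [0, 0, 0, 0, 0]]' | python3 -m creep|grep -E 'tcp|ft'
```

```text
tcp_pos: [0.6292, 0.0304, 0.0468]
ft_force: [1.2, 4.9, -0.6]
tcp_pos: [0.6293, 0.0321, 0.0467]
ft_force: [0.6, 3.2, -0.9]
tcp_pos: [0.6294, 0.033, 0.0466]
ft_force: [1.3, 1.9, -0.9]
```

To row units: 0.001 m is 0.016, 0.0005 m is 0.008.

```bash
echo '[[0.016, 0, 0.008, 0, 0], [0, 0, 0, 0, 0]]' | python3 -m creep|grep -E 'tcp|ft'; echo '[[0, 0, 0, 0, 0.03], [0, 0, 0, 0, 0.03]]' | python3 -m creep |grep -E 'ft|width'; echo '[[0, 0, -0.64, 0, 0.03], [0, 0, -0.8, 0, 0.03], [0, 0, -0.64, 0, 0.03], [0, 0, 0, 0, 0.03], [0, 0, 0, 0, 0.03]]' | python3 -m creep | tail -1
python3 -c "
from h import *
tab();tab();go(bw(-176,-11),.14,(.9993,-.018))"
```

```text
tcp_pos: [0.6291, 0.0341, 0.0458]
ft_force: [0.4, 0.5, -1.0]
ft_force: [-0.9, -0.2, -0.6]
width: 0.026
gripper_force: 0.0
tab [41.1538 57.2714] (17.392963409423828, 11.588627815246582) 86.75177764892578 t 31.4
tab [40.8931 57.2116] (17.329072952270508, 11.5491943359375) 86.77948760986328 t 31.45
turn -0.040 d after turn [ 0.2211 -0.0586  0.0339] d now [ 0.2186 -0.0674  0.034 ] board [42.6725 56.1391] z 0.1738 F [-0.0782 -0.6574 -0.4036] q6 0.03 w 0.0301 t 31.4
```

To row units: 0.056 m is 0.896, 0.055 m is 0.88, -0.04 rad / 3.1416 = -0.0127.

```bash
echo '[[0.88, -0.2352, 0, -0.0127, 0.04], [0.88, -0.2352, 0, 0, 0.04], [0.88, -0.2352, 0, 0, 0.04], [0.896, -0.232, 0, 0, 0.04], [0, 0, 0, 0, 0.04]]' | python3 -m creep|tail -1
python3 -c "
from h import *
c=arm.camera('wrist')
r=big(mask(c,(100,120,50),(130,255,255),(220,100,460,320))).reshape(-1,2);q=cv2.minAreaRect(onz(c,r,.043)[:,:2].astype(np.float32)*1000);print(q,cv2.minAreaRect(r.astype(np.float32)))
xy=np.array(q[0])/1000;print(wb(xy));a=np.deg2rad(q[2]);go(xy,.0294,(np.cos(a),np.sin(a)) if q[1][0]<q[1][1] else (np.sin(a),-np.cos(a)))"
```

```text
gripper_force: 0.0
((573.1743774414062, 258.35498046875), (17.58571434020996, 57.9122314453125), 0.9346181750297546) ((314.8675231933594, 231.79043579101562), (78.94965362548828, 24.734228134155273), 87.95458984375)
[-177.9893  -11.4647]
turn -0.031 d after turn [ 0.0006 -0.002   0.1447] d now [ 0.0005 -0.002   0.1447] board [-177.8011   -9.0057] z 0.1741 F [-0.1599 -0.6412  0.1437] q6 0.35 w 0.0396 t 32.1
```

Now grip the sleeve firmly and press down.

To row units: 0.05 m is 0.8, 0.035 m is 0.56, -0.03 rad / 3.1416 = -0.0095.

```bash
echo '[[0.008, -0.032, 0.8, -0.0095, 0.04], [0, 0, 0.8, 0, 0.04], [0, 0, 0.56, 0, 0.04], [0, 0, 0.144, 0, 0.04], [0, 0, 0, 0, 0.04]]' | python3 -m creep|tail -5; echo '[[0, 0, 0, 0, 0], [0, 0, 0, 0, 0], [0, 0, 0, 0, 0], [0, 0, 0, 0, 0]]' | python3 -m creep 45|tail -5
python3 -c "
from h import *
go(bw(-177,9),.0205,BY)"
```

```text
tcp_pos: [0.5753, 0.2565, 0.0319]
tool_rot: [[-0.011, 1.0, -0.001], [1.0, 0.011, -0.0], [-0.0, -0.001, -1.0]]
ft_force: [1.1, 0.3, 1.9]
width: 0.0397
gripper_force: 0.0
tcp_pos: [0.5751, 0.2577, 0.0336]
tool_rot: [[-0.012, 1.0, 0.0], [1.0, 0.012, 0.0], [0.0, 0.0, -1.0]]
ft_force: [-3.9, -1.3, 6.5]
width: 0.0172
gripper_force: 45.0
turn 0.068 d after turn [-0.0005  0.0185  0.0131] d now [-0.0017  0.0184  0.0131] board [-177.4747   -9.4743] z 0.0336 F [-3.9367 -1.3269  6.469 ] q6 0.32 w 0.0172 t 33.2
```

To row units: 0.003 m is 0.048.

```bash
echo '[[0, 0, 0.048, 0, 0], [0, 0, 0.048, 0, 0], [0, 0, 0.048, 0, 0], [0, 0, 0, 0, 0]]' | python3 -m creep 50|grep -E 'tcp|ft|width'
echo '[[0, 0, 0.032, 0, 0], [0, 0, 0, 0, 0]]' | python3 -m creep |grep -E 'tcp|ft|width'
```

```text
tcp_pos: [0.5763, 0.2585, 0.0259]
ft_force: [-3.5, 0.9, 8.9]
width: 0.0171
tcp_pos: [0.5764, 0.2586, 0.0241]
ft_force: [-4.0, 1.4, 10.3]
width: 0.0173
```

To row units: 0.004 m is 0.064, 0.015 rad / 3.1416 = 0.0048.

```bash
echo '[[0, 0.064, 0, 0.0048, 0], [0, 0.064, 0, 0.0048, 0], [0, 0.064, 0, 0.0048, 0], [0, 0, 0, 0, 0]]' | python3 -m creep|grep -E 'tcp|ft|width'
echo '[[0, 0.064, 0, 0.0048, 0], [0, 0.064, 0, 0.0032, 0], [0, 0.048, 0, 0, 0], [0, 0, 0, 0, 0]]' | python3 -m creep |grep -E 'tcp|ft|width'
python3 -c "
from h import *
go(bw(-177,11),.0205,BY)"
```

```text
tcp_pos: [0.5874, 0.2583, 0.0232]
ft_force: [-5.3, 1.3, 8.6]
width: 0.0177
tcp_pos: [0.5968, 0.2574, 0.0224]
ft_force: [-7.9, 1.1, 7.8]
width: 0.0177
turn -0.005 d after turn [-0.0014 -0.0012  0.0019] d now [-0.0014 -0.0012  0.0019] board [-178.3797   12.2186] z 0.0224 F [-7.863   1.1205  7.7609] q6 0.38 w 0.0177 t 35.0
```

Past the lip. I let the block down slowly.

To row units: -0.0015 m is -0.024.

```bash
echo '[[0, 0, -0.024, 0, 0], [0, 0, -0.024, 0, 0], [0, 0, -0.024, 0, 0], [0, 0, -0.024, 0, 0], [0, 0, 0, 0, 0]]' | python3 -m creep|grep -E 'tcp|ft|width'
echo '[[0, 0, -0.024, 0, 0], [0, 0, -0.024, 0, 0], [0, 0, -0.024, 0, 0], [0, 0, -0.024, 0, 0], [0, 0, 0, 0, 0]]' | python3 -m creep|grep -E 'tcp|ft|width'
echo '[[0, 0, -0.024, 0, 0], [0, 0, -0.024, 0, 0], [0, 0, 0, 0, 0]]' | python3 -m creep|grep -E 'tcp|ft|width'
```

```text
tcp_pos: [0.5976, 0.2572, 0.0283]
ft_force: [-5.0, -1.4, 5.7]
width: 0.0178
tcp_pos: [0.5979, 0.2568, 0.0332]
ft_force: [-5.4, -0.6, 4.7]
width: 0.0179
tcp_pos: [0.5978, 0.2565, 0.0361]
ft_force: [-5.5, -1.5, 3.3]
width: 0.0177
```

To row units: -0.0015 m is -0.024, -0.001 m is -0.016.

```bash
echo '[[0, -0.016, -0.024, 0, 0], [0, -0.016, -0.024, 0, 0], [0, 0, -0.024, 0, 0], [0, 0, -0.024, 0, 0], [0, 0, 0, 0, 0]]' | python3 -m creep|grep -E 'tcp|ft|width'
echo '[[0, 0, -0.024, 0, 0], [0, 0, -0.024, 0, 0], [0, 0, -0.024, 0, 0], [0, 0, -0.024, 0, 0], [0, 0, 0, 0, 0]]' | python3 -m creep|grep -E 'tcp|ft|width'
```

```text
tcp_pos: [0.5965, 0.2563, 0.0423]
ft_force: [-2.6, -5.3, 2.7]
width: 0.018
tcp_pos: [0.5957, 0.2574, 0.0471]
ft_force: [0.6, 0.0, -4.5]
width: 0.0174
```

The force has gone: the block rests on the packer. I lighten the grip, raise the handle and withdraw the toe.

To row units: -0.005 m is -0.08, -0.0005 m is -0.008.

```bash
echo '[[0, 0, -0.08, 0, 0], [0, 0, -0.08, 0, 0], [-0.008, 0, -0.08, 0, 0], [-0.008, 0, -0.08, 0, 0], [0, 0, 0, 0, 0]]' | python3 -m creep 12|grep -E 'tcp|ft|width'
echo '[[0.064, 0, -0.016, 0, 0], [0.08, 0, -0.032, 0, 0], [0.08, 0, -0.032, 0, 0], [0.08, 0, -0.032, 0, 0], [0, 0, 0, 0, 0]]' | python3 -m creep 12|grep -E 'tcp|ft|width'
python3 -c "
from h import *
go(bw(-210,8),.09,BY)"
```

```text
tcp_pos: [0.5966, 0.2562, 0.0691]
ft_force: [-0.4, -0.0, -1.6]
width: 0.0177
tcp_pos: [0.5973, 0.2756, 0.0754]
ft_force: [-1.1, 0.2, -2.3]
width: 0.0179
turn -0.001 d after turn [ 0.0135 -0.0036 -0.0145] d now [ 0.0135 -0.0036 -0.0145] board [-196.5425   11.6162] z 0.0754 F [-1.1245  0.1601 -2.3095] q6 0.41 w 0.0179 t 39.1
```

To row units: 0.006 m is 0.096, 0.005 m is 0.08.

```bash
echo '[[0.08, 0, -0.064, 0, 0], [0.08, 0, -0.064, 0, 0], [0.08, 0, -0.064, 0, 0], [0.096, 0, -0.064, 0, 0], [0, 0, 0, 0, 0]]' | python3 -m creep 12|grep -E 'tcp|ft|width'
echo '[[0, 0, 0, 0, 0], [0, 0, 0, 0, 0], [0, 0, -0.16, 0, 0], [0, 0, -0.32, 0, 0], [0, 0, -0.48, 0, 0]]' | python3 -m creep 55|grep -E 'tcp|ft|width'
echo '[[0, 0, -0.32, 0, 0], [0, 0, 0, 0, 0]]' | python3 -m creep|grep -E 'tcp|ft|width'
python3 -c "
from h import *
go((.4663,.1868),.16,(.9959,-.0909))
c=arm.camera('scene');a=c['frame'][120:330,220:500]
t=arm.camera('top')['frame'][180:320,160:440]
cv2.imwrite('pics/v6.png',np.vstack([cv2.resize(a,(560,420),interpolation=cv2.INTER_CUBIC)])[:,:,::-1]);cv2.imwrite('pics/t6.png',t[:,:,::-1])"
```

```text
tcp_pos: [0.5987, 0.2967, 0.0919]
ft_force: [-0.2, 0.0, -1.7]
width: 0.0183
tcp_pos: [0.598, 0.2957, 0.1521]
ft_force: [0.3, 0.4, -2.2]
width: 0.0173
tcp_pos: [0.6, 0.2965, 0.1748]
ft_force: [-0.3, 0.0, -3.2]
width: 0.0176
turn 0.033 d after turn [-0.1215 -0.1233  0.0139] d now [-0.1173 -0.1272  0.0139] board [-217.6218   13.1694] z 0.1748 F [-0.3452  0.0069 -3.1635] q6 0.44 w 0.0176 t 40.6
```

View pics/v6.png

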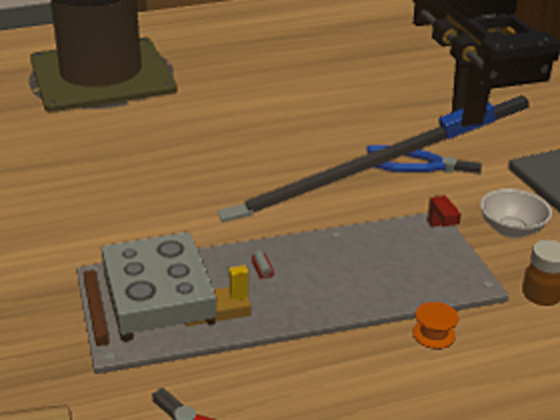

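The last picture shows the block resting on the packer (tab at (240,282)), the fulcrum and keeper free, and the bar in hand with its toe at (235,212). Now back to the bar's original place.

To row units: -0.033 m is -0.528, -0.032 m is -0.512, 0.033 rad / 3.1416 = 0.0105.

```bash
echo '[[-0.512, -0.496, 0, 0.0105, 0], [-0.528, -0.496, 0, 0, 0], [-0.528, -0.496, 0, 0, 0], [-0.528, -0.496, 0, 0, 0], [0, 0, 0, 0, 0]]' | python3 -m creep|tail -1
echo '[[0, 0, 0.48, 0, 0], [0, 0, 0.48, 0, 0], [0, 0, 0.24, 0, 0], [0, 0, 0, 0, 0]]' | python3 -m creep|tail -1
python3 -c "
from h import *
go((.4663-.0009,.1868-.010),.085,(.9959,-.0909))
c=arm.camera('wrist');r=big(mask(c,(100,120,50),(130,255,255),(280,170,350,330))).reshape(-1,2);print(cv2.minAreaRect(r.astype(np.float32)))
t=arm.camera('top');m=mask(t,(0,0,20),(179,105,100),(230,284,372,322));r=np.argwhere(m)[:,::-1];l=cv2.fitLine(r.astype(np.float32),cv2.DIST_HUBER,0,.01,.01).ravel();print('shaft line',l,r.min(0),r.max(0),len(r))"
```

```text
gripper_force: 55.0
gripper_force: 55.0
turn 0.000 d after turn [0.0015 0.0023 0.0095] d now [0.0015 0.0023 0.0095] board [ -89.0864 -116.7737] z 0.0945 F [-0.2163 -1.1744 -3.0237] q6 0.34 w 0.0176 t 41.9
((316.9999694824219, 280.0), (45.99999237060547, 95.99998474121094), -0.0)
shaft line [  0.9999   0.0128 278.4421 300.5603] [230 284] [344 321] 1173
```

To row units: 0.005 m is 0.08, 0.004 m is 0.064.

```bash
echo '[[0.024, 0.032, 0.08, 0, 0], [0, 0, 0.064, 0, 0], [0, 0, 0, 0, 0]]' | python3 -m creep|grep -E 'tcp|ft'
echo '[[0, 0, 0, 0, 0], [0, 0, 0, 0, 0], [0, 0, 0.096, 0, 0], [0.016, 0, 0.192, 0, 0], [0.032, 0, 0.192, 0, 0]]' | python3 -m creep 8|grep -E 'tcp|ft'
echo '[[0.032, 0, 0.192, 0, 0], [0.032, 0, 0.16, 0, 0], [0.016, 0, 0.128, 0, 0], [0.016, 0, 0.096, 0, 0], [0, 0, 0, 0, 0]]' | python3 -m creep 8|grep -E 'tcp|ft'
python3 -c "
from h import *
go((.4663,.1868),.009,(.9959,-.0909))"
```

```text
tcp_pos: [0.4659, 0.1769, 0.0869]
ft_force: [-0.0, 0.3, -1.9]
tcp_pos: [0.4662, 0.1799, 0.0562]
ft_force: [0.8, 0.5, -2.6]
tcp_pos: [0.4666, 0.1858, 0.0206]
ft_force: [0.2, -0.1, -2.2]
turn 0.000 d after turn [ 0.001  -0.0004  0.0116] d now [ 0.001  -0.0004  0.0116] board [ -99.5139 -113.7905] z 0.0206 F [ 0.1825 -0.0523 -2.1619] q6 0.36 w 0.0176 t 43.6
```

To row units: 0.004 m is 0.064, 0.003 m is 0.048.

```bash
echo '[[0, 0, 0.064, 0, 0], [0, 0, 0.048, 0, 0], [0, 0, 0.032, 0, 0], [0, 0, 0, 0, 0]]' | python3 -m creep 8|grep -E 'tcp|ft'
echo '[[0, 0, 0.024, 0, 0], [0, 0, 0, 0, 0]]' | python3 -m creep 8|grep -E 'tcp|ft'
echo '[[0, 0, 0.024, 0, 0], [0, 0, 0, 0, 0]]' | python3 -m creep 8|grep -E 'tcp|ft'
```

```text
tcp_pos: [0.4669, 0.1859, 0.0121]
ft_force: [0.8, -0.4, -2.2]
tcp_pos: [0.4669, 0.1859, 0.0106]
ft_force: [0.6, 0.8, -2.5]
tcp_pos: [0.4671, 0.1859, 0.0102]
ft_force: [-2.9, -1.7, 5.1]
```

Contact with the table. I release, rise and check the bar, block and packer by measurement.

To row units: -0.05 m is -0.8, -0.03 m is -0.48.

```bash
echo '[[0, 0, -0.008, 0, 0.04], [0, 0, 0, 0, 0.04], [0, 0, 0, 0, 0.04], [0, 0, -0.48, 0, 0.04], [0, 0, -0.8, 0, 0.04]]' | python3 -m creep|tail -1
echo '[[0.48, -0.8, -0.8, 0, 0.04], [0.64, -0.64, -0.48, 0, 0.04], [0.8, -0.64, 0, 0, 0.04], [0.8, -0.64, 0, 0, 0.04], [0, 0, 0, 0, 0.04]]' | python3 -m creep |tail -5
python3 -c "
from h import *
t=arm.camera('top');cv2.imwrite('pics/t9.png',t['frame'][:,:,::-1]);s=arm.camera('scene');cv2.imwrite('pics/s9.png',s['frame'][:,:,::-1])
def rect(m,z,n):
    c=big(m).reshape(-1,2);q=cv2.minAreaRect(onz(t,c,z)[:,:2].astype(np.float32)*1000);print(n,q,wb(np.array(q[0])/1000));return
rect(mask(t,(100,120,60),(130,255,255),(215,275,255,305)),.02,'sleeve')
rect(mask(t,(0,0,20),(179,110,255),(200,280,360,314)),.008,'bar')
rect(mask(t,(15,140,60),(35,255,255),(280,190,330,250)),.024,'packer visible')
a=cv2.imread('pics/top0.png').astype(int);b=t['frame'][:,:,::-1].astype(int);d=(np.abs(a-b).max(2)>45).astype(np.uint8)
d=cv2.morphologyEx(d,cv2.MORPH_OPEN,np.ones((3,3),np.uint8));n,_,st,_=cv2.connectedComponentsWithStats(d);print(st[1:][st[1:,4]>12])
# top-face edges of block in rows
g=cv2.cvtColor(t['frame'],cv2.COLOR_RGB2GRAY).astype(int)
g0=cv2.cvtColor(cv2.imread('pics/top0.png'),cv2.COLOR_BGR2GRAY).astype(int)
for v in (214,224,245,257):
    f=lambda G:np.abs(np.diff(G[v,308:322])).argmax()+308.5
    e=lambda G:np.abs(np.diff(G[v,354:366])).argmax()+354.5
    print(v,f(g0),f(g),e(g0),e(g),wb(onz(t,[(f(g),v)],.052)[0]),wb(onz(t,[(e(g),v)],.052)[0]))
"
```

```text
gripper_force: 0.0
tcp_pos: [0.3219, 0.3633, 0.1597]
tool_rot: [[0.084, 0.996, -0.0], [0.996, -0.084, 0.001], [0.001, -0.0, -1.0]]
ft_force: [0.1, -1.2, -0.8]
width: 0.0401
gripper_force: 0.0
sleeve ((466.8580627441406, 184.6078643798828), (57.3524284362793, 16.0819149017334), 84.74366760253906) [ -98.3746 -113.459 ]
bar ((458.2573547363281, 79.4916000366211), (349.08233642578125, 23.508987426757812), 84.78890991210938) [   7.0577 -116.1279]
packer visible ((626.8651123046875, 25.681909561157227), (35.17560577392578, 38.93326950073242), 0.7444457411766052) [51.2887 55.2396]
[[  297   216    18    16   261]
 [  420   237    14    11   104]
 [    0   308   183   172 16670]
 [    0   364    12    10    60]
 [   33   419    23    36   319]
 [    0   429    25    35   522]
 [    0   451    61    29  1027]]
214 314.5 315.5 358.5 359.5 [72.45   72.2599] [171.09    79.6805]
224 314.5 314.5 362.5 362.5 [71.8012 49.1957] [179.0104  57.1763]
245 319.5 320.5 361.5 361.5 [88.3382  2.66  ] [179.2307   9.2701]
257 312.5 313.5 360.5 360.5 [ 74.7409 -25.2772] [178.4266 -17.8338]
```

The bar is back flat within 2 mm of where it lay. The packer's front is at about 102 mm, by the stop, and the top-view difference shows nothing else moved apart from the packer and the arm. I hand in.

```bash
python3 -c "
from station import arm
print(arm.finish_job())"
```

```text
the job is handed in; nothing more can be done
None
```

I handed the job in at about 45 s: the block rests on the brass packer and the bar lies flat where it lay, but the hand-in returned no verdict. I pressed the packer twice to an estimated 4–5 mm on the stop; the first time it sprang back about 8 mm on release, and it now sits just touching the stop instead of holding it 3–6 mm in.

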